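Turn the top pot of the nested pile right way up on the cork mat

ROBOT

A 6-joint arm with a two-finger parallel gripper is mounted at the origin on the work surface. World frame = base frame: x ahead of the robot, y to its left, z up, the work surface at z = 0. Lengths are in mm, angles in rad, forces in N, time in s.
With the tool pointing down it reaches from about 350 to 775 mm from the base axis. Payload 7.3 kg.
Tool frame: the origin (TCP) lies midway between the tips of the shut fingers; the grasp point (between the pads) lies 19 mm behind it; x points along the fingers, y is the direction in which the jaws open and shut, and the axes are right-handed (so a half turn about x gives the same grasp; the last joint's range is limited). The gripper opens to 92 mm and grips with 3 to 60 N. Pads are 19 mm wide; open, the fingers measure 130 mm over their backs; the gripper's body (75 mm by 190 mm) begins 47 mm behind the grasp point.
Start: joints at [-1.362, 0.342, 1.524, -0, 1.275, -0.146], TCP at [182.41, -492.313, 226.741] pointing down, gripper open.
Joint ranges: [-2.53, 2.53], [-0.77, 2.02], [0.04, 2.7], [-1, 4.14], [0.28, 2.66], [-3.11, 3.11]. Speed limits (rad/s): [2.57, 2.57, 3.14, 3.14, 3.14, 3.14].

INTERFACE

Orientations are given as [roll, pitch, yaw] about the fixed x, y, z axes, in that order (R = Rz(yaw) Ry(pitch) Rx(roll)).
In Python, from plant import bot gives the robot as it stands. The module is installed in compiled form; this text tells all that it offers.
- The arm moves only by the shell command python3 -m handwheel 'ROWS' [OPENING]. ROWS is JSON, a list that holds one entry, the list of rows, each a list of 4 numbers: the shift along the tool's x, y, z in cm, then the turn about the tool's x in rad. A call has 1 to 8 rows; each row shifts and turns the commanded pose from where the row before left it, along the tool's axes as they then stand; what a row does not reach is not made up. A row lasts 1/12 s, in which the tool goes at most 41.7 mm and 7.16 degrees, less where a joint would pass 70% of its speed; a pose out of reach is approached as far as the arm can. A call is refused whole if a number of a shift passes 4.17 or a number of a turn 0.125, either way. A call with a gripper value outside its range is refused whole. OPENING is the opening, from 0 (shut) to 1 (fully open), set as the call begins (- or left out, the last holds). The fingers move at their own pace and stop on an object; the grip force is fixed at half the most. Time passes only in rows, so rows that do not move let the fingers close. It gives the time, the measured TCP pose, the force and the opening at its end, in the units of the state.
- bot.get_obs(): the state, without advancing time (a new reading comes with each control period).
- bot.capture(name): name is "side" or "top" or "wrist"; returns (picture, depth): 420x560x3 uint8, red, green, blue; 420x560 float32, mm along the optical axis (not along the pixel's ray), 0 where there is no reading.
- bot.camera_model(name): a dict with "fx", "fy", "cx", "cy" (pixels), "dist_coeffs" ([k1, k2, p1, p2, k3] as OpenCV has them; the pictures are not rectified), "position" and "rotation" of the camera in the world. Camera axes: x right, y down, z forward; pixel columns grow to the right and rows downward; lengths in mm; the calibration is good to about 2 mm. A picture is of the moment at which its call begins: read the wrist's pose just before it. camera_model takes no time and is no camera call; for the wrist camera it gives the pose at the moment of the call.
- bot.close_job(): hands the job in, once; it reports no verdict.
Trained networks look in the newest picture that a camera, given by its name, has taken for a name from the list of things; names that differ only in an ending like _2 or _b are one class to them, and where a whole thing is asked for, a point or a joint stands for the part that bears it (a point fixed in the world has none). Each returns a list of dicts, best first, with "conf" (0 to 1); they miss things now and then, are a little off and sometimes report something else, mostly with a low value. They report only what shows in the picture. A call takes as long as a camera call. They do not tell look-alikes from the thing itself.
- bot.find_in(camera, label): "bbox" ([left, top, width, height] in pixels, round what is visible of it).
- bot.spot_point(camera, label): "point" ([column, row] in pixels: a listed point, or the origin of a listed thing).
The state is a dict: "time": time; "joint_positions": joint angles; "dq": joint speeds; "tau": joint torques, N m; "tool_pos": TCP position; "tcp_rot": TCP orientation; "contact_force": force on the tool from outside, world axes, zero at the start; "moment": the same for the moment, N m; "grip_width": finger opening in mm.
Only numpy, scipy, OpenCV 4.12 (cv2) and the standard library are available. Lean on these libraries where they do the work, as an engineer would, in place of code of your own. Each camera call takes 0.05 s, during which the arm holds its last target.

TASK

The washed square pots are nested upside down in a pile on the grey draining board. Lift the top one off, lay it on its side on the worktop (or on the mat) and let go so that you can take it again the other way, then stand it right way up, mouth upwards, wholly on the round cork mat and let go of it. Do not drop it, and leave the other two pots nested where they are and the plate, bottle and jar undisturbed.

Things in the scene. Friction and masses are not known exactly. Their poses are not given: they have to be found in the camera images.
- pot_top: Top pot, to be turned over: white stepped square pot, grey rim, 72 mm tall. Wide part 56 mm square outside (50 inside), parallel sides, 48 mm long from the mouth; then a closed 42 mm square foot, 24 mm long. Origin: centre of the mouth. z runs out through the foot: up at the start (upside down), down once right way up. x, y: normals of the sides. 0.12 kg, balance point at z = 38 mm.
- pot_mid: Middle pot of the pile, same shape, size and axes as the top one, also upside down, its rim 54 mm above the worktop; it stays. The pot above has its wide part slipped 24 mm over this one's foot, with 4 mm of play each side, and its rim (102 mm above the worktop) rests on this one's shoulder.
- pot_low: The bottom pot of the pile, same again, rim on the draining board 6 mm above the worktop; it stays.
- drain_board: Grey plastic draining board, 140 x 140 x 6 mm, fixed, under the pile. Origin: centre of its underside, on the worktop.
- cork_mat: Round cork mat, 170 mm across, 5 mm thick, fixed flat on the worktop. Origin: centre of its underside; its top is 5 mm higher.
- mosaic_plate: Bystander: round white china plate with bits of broken china on it, 200 mm across, 18 mm high, loose. Origin: centre of its underside.
- drink_bottle: Bystander: black drinking bottle, 72 mm across, 210 mm tall, standing, loose. Origin: centre of its underside.
- glue_jar: Bystander: clear glue jar with a white lid, 70 mm across, 85 mm tall, standing, loose. Origin: centre of its underside.
Things that resemble listed ones, but are neither listed nor needed, are in the scene too. What is shaped like the pot_top but orange or pink is not meant.

How it is judged (in metres and radians):
On the way, in this order (a step that is already met when the one before it is completed fails the run):
1. the top pot has been lifted clear of the pot it was nested on, which stays put (distance between pot_top and pot_mid above 0.075 m and distance of pot_mid from where it was at the start of the episode below 0.02 m), for 0.1 s.
2. it lies on its side on the worktop or the mat, at rest and let go (angle between pot_top's own z axis and vertical between 1.35 and 1.8 rad and height (world z) of pot_top below 0.05 m and contact force between pot_top and the fingers below 0.05 N and linear speed of pot_top below 0.02 m/s), for 0.2 s.
At the end, for the whole second after the job is handed in: The pot stands on its foot on the cork mat, mouth up within 0.1 rad, rim 73 to 81 mm above the worktop, centre within 62 mm of the mat's, at rest; the other two pots are upright within 0.06 rad and within 25 mm of their start (angle between pot_top's own z axis and vertical above 3.04 rad and horizontal distance between pot_top and cork_mat below 0.062 m and height (world z) of pot_top between 0.073 and 0.081 m and linear speed of pot_top below 0.02 m/s and distance of each of pot_mid, pot_low from where it was at the start of the episode below 0.025 m and angle between each of pot_mid, pot_low's own z axis and vertical below 0.06 rad); the robot touches nothing.
It fails at once if the pot is dropped, thrown or knocked over: faster than 0.6 m/s while not in the fingers (linear speed of pot_top above 0.6 m/s and contact force between pot_top and the fingers below 0.05 N).
It fails at once if the plate, bottle or jar is shifted by more than 30 mm (distance of any of mosaic_plate, drink_bottle, glue_jar from where it was at the start of the episode above 0.03 m).
It fails at once if the bottle or jar is tipped over (angle between any of drink_bottle, glue_jar's own z axis and vertical above 0.5 rad).
It also fails if it takes over 54 s, if anything falls off the work surface, if the arm or the gripper's body presses on something with over 40 N, if the wrist force passes 120 N, or if a joint passes its speed limit or range.

## Working session

There is one attempt and no reset: what is moved stays moved. The work goes in short steps, Python scripts to look and compute and a shell command to move; the robot and the scene stay as the last step left them, time stands still between calls to the robot, and variables do not carry over. Pictures are saved under pics/ and viewed, and the job is handed in when it is done.

```bash
mkdir -p pics; ls; cat > h.py <<'E'
import numpy as np, cv2
from plant import bot
from scipy.spatial.transform import Rotation as R
def cap(cam,name,crop=None,scale=1):
    p,d=bot.capture(cam); m=bot.camera_model(cam)
    im=p[:,:,::-1].copy()
    if crop: im=im[crop[1]:crop[3],crop[0]:crop[2]]
    if scale!=1: im=cv2.resize(im,None,fx=scale,fy=scale,interpolation=cv2.INTER_CUBIC)
    cv2.imwrite('pics/'+name+'.png',im)
    return p,d,m
def K(m): return np.array([[m['fx'],0,m['cx']],[0,m['fy'],m['cy']],[0,0,1.]]),np.array(m['dist_coeffs'])
def Rm(m):
    r=np.array(m['rotation'],float)
    return r if r.shape==(3,3) else R.from_euler('xyz',r).as_matrix()
def ray(m,uv):
    k,dc=K(m); n=cv2.undistortPoints(np.array(uv,float).reshape(-1,1,2),k,dc).reshape(-1,2)
    return np.c_[n,np.ones(len(n))]@Rm(m).T, np.array(m['position'],float)
def atz(m,uv,z):
    r,p=ray(m,uv); return p+r*((z-p[2])/r[:,2])[:,None]
def atd(m,uv,depth):
    r,p=ray(m,uv); return p+r*np.asarray(depth)[:,None]
def cloud(m,d):
    v,u=np.nonzero(d>0); return atd(m,np.c_[u,v],d[v,u]),u,v
E
python3 - <<'E'
from h import *
o=bot.get_obs(); print(o['time'],o['tool_pos'],o['tcp_rot'],o['grip_width'])
for c in ('side','top','wrist'):
    p,d,m=cap(c,c+'0'); print(c,m)
    for l in ('pot_top','pot_mid','cork_mat','drain_board','mosaic_plate','drink_bottle','glue_jar'):
        print(l,[(x['bbox'],x['conf']) for x in bot.find_in(c,l)][:4]) if c!='wrist' else 0
E
```

```text
pics
0.0 [ 182.31503097 -491.89146222  226.06144078] [-1.72160953  1.56926815  1.77476948] 91.41630587234297
side {'fx': 500.4848845818958, 'fy': 500.4848845818958, 'cx': 277.04032149911643, 'cy': 201.69714795143912, 'dist_coeffs': array([0.00528298, 0.        , 0.        , 0.        , 0.        ]), 'position': array([   74.07435171, -1319.94755103,  1074.70590002]), 'rotation': array([-2.18733332, -0.0043394 , -0.33731875])}
pot_top [([235.3, 254.8, 19.1, 34.2], 0.94), ([289.0, 267.2, 27.9, 35.1], 0.89), ([274.5, 209.7, 27.6, 36.0], 0.63)]
pot_mid [([274.1, 236.1, 29.7, 20.8], 0.74)]
cork_mat []
drain_board [([261.6, 247.0, 58.8, 32.7], 0.89)]
mosaic_plate [([286.5, 196.7, 58.0, 27.9], 0.6)]
drink_bottle [([241.2, 107.3, 16.7, 43.9], 0.73)]
glue_jar [([293.2, 305.1, 25.9, 40.9], 0.85)]
top {'fx': 412.8993083547193, 'fy': 412.8993083547193, 'cx': 290.3367248294979, 'cy': 206.17315286972655, 'dist_coeffs': array([0.01524569, 0.        , 0.        , 0.        , 0.        ]), 'position': array([ 444.47137687,   15.58247616, 1470.09935171]), 'rotation': array([-3.06525842, -0.01638316, -1.54668586])}
pot_top [([342.0, 211.3, 23.0, 21.7], 0.91), ([110.3, 177.1, 39.5, 26.9], 0.75), ([375.8, 218.3, 24.3, 16.2], 0.62), ([346.1, 254.0, 18.1, 19.7], 0.57)]
pot_mid []
cork_mat [([188.7, 195.8, 47.1, 48.7], 0.85)]
drain_board [([324.5, 201.8, 45.1, 41.0], 0.79)]
mosaic_plate [([258.1, 137.4, 58.1, 60.1], 0.65), ([186.8, 196.9, 48.5, 46.8], 0.62)]
drink_bottle [([109.1, 173.8, 40.4, 31.1], 0.92)]
glue_jar [([420.3, 233.0, 29.9, 16.3], 0.79)]
wrist {'fx': 346.60336966930043, 'fy': 346.60336966930043, 'cx': 278.0806052460925, 'cy': 208.82835028673728, 'dist_coeffs': array([-0.00475667,  0.        ,  0.        ,  0.        ,  0.        ]), 'position': array([ 243.77559158, -470.87501661,  384.95148505]), 'rotation': array([ 2.89407885e+00, -2.01610476e-03, -1.21680940e+00])}
```

View pics/side0.png

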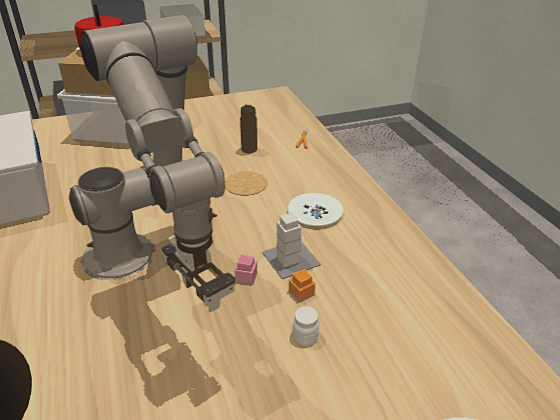

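View pics/top0.png

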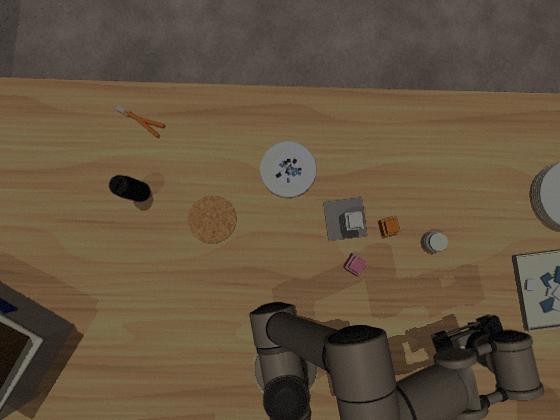

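View pics/wrist0.png

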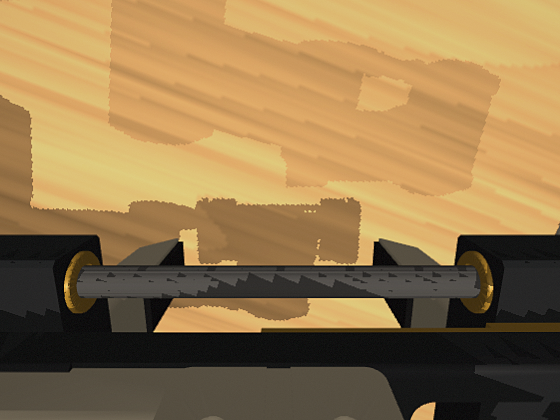

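```bash
python3 - <<'E'
from h import *
for c in ('top','side'):
    p,d,m=cap(c,c+'1'); np.savez(c+'1.npz',p=p,d=d)
    P,u,v=cloud(m,d)
    pts={'top':{'mat':(212,219),'pile':(354,220),'board':(330,208),'plate':(272,160),'bottle':(118,182),'jar':(434,242),'pink':(355,265),'orange':(389,226)},
     'side':{'mat':(245,183),'pile':(289,220),'board':(302,267),'plate':(300,212)}}[c]
    for k,(a,b) in pts.items():
        i=np.nonzero((abs(u-a)<=1)&(abs(v-b)<=1))[0]; print(c,k,np.median(P[i],0).round(1) if len(i) else None)
    # pile cloud slices
    for lo,hi in ((160,185),(140,160),(110,145),(55,100)):
        s=P[(P[:,2]>lo)&(P[:,2]<hi)&(P[:,0]>300)&(P[:,0]<520)&(P[:,1]>-330)&(P[:,1]<-100)]
        if len(s): print(lo,hi,len(s),np.percentile(s,[1,50,99],axis=0).round(1).tolist(), cv2.minAreaRect(s[:,:2].astype(np.float32)))
p,d,m=cap('top','topc',(300,180,420,290),6)
p,d,m=cap('side','sidec',(225,190,345,300),6)
E
```

```text
top mat [504.7 270.3   4.2]
top pile [ 505.6 -204.4  174.6]
top board [ 554.2 -147.     4.8]
top plate [720.2  63.8   9.9]
top bottle [602.1 526.1 207.5]
top jar [ 442.6 -489.7   85.1]
top pink [ 358.9 -227.6   69.2]
top orange [ 492.9 -341.3   73.4]
160 185 162 [[483.4, -229.7, 161.3], [502.1, -207.1, 174.5], [518.5, -186.1, 180.8]] ((501.1041259765625, -208.16888427734375), (34.964080810546875, 43.81444549560547), 2.339560031890869)
140 160 85 [[474.2, -237.9, 142.2], [484.8, -189.6, 149.8], [518.9, -179.8, 156.1]] ((499.398193359375, -208.68508911132812), (45.88275146484375, 55.8780403137207), 7.266604900360107)
110 145 28 [[474.3, -233.0, 112.4], [494.0, -182.2, 124.8], [519.0, -178.5, 144.4]] ((485.3699645996094, -198.70651245117188), (71.50999450683594, 34.1201286315918), 55.670475006103516)
55 100 207 [[335.1, -329.1, 56.1], [362.8, -230.3, 72.6], [516.4, -179.2, 90.8]] ((422.8070373535156, -246.98533630371094), (152.83079528808594, 181.39686584472656), 84.88573455810547)
side mat [503.8 267.1   2.7]
side pile [ 501.5 -219.3  172.2]
side board [ 535.2 -254.8    4.1]
side plate [635.   16.4   4.5]
160 185 150 [[483.6, -234.8, 160.2], [500.0, -213.9, 171.9], [519.6, -188.5, 176.7]] ((502.9129333496094, -209.58255004882812), (37.90067672729492, 50.7054557800293), 6.42011022567749)
140 160 141 [[475.5, -242.0, 140.8], [488.2, -228.7, 148.9], [519.2, -184.7, 159.2]] ((497.4394226074219, -209.98890686035156), (41.20827865600586, 63.903968811035156), 7.52406120300293)
110 145 175 [[475.2, -243.1, 110.2], [487.5, -234.5, 127.1], [519.2, -186.1, 144.8]] ((486.1702880859375, -218.53440856933594), (37.4016227722168, 68.33159637451172), 35.88555145263672)
55 100 412 [[336.2, -262.3, 55.7], [475.1, -236.4, 70.7], [517.9, -187.5, 99.1]] ((442.400634765625, -233.67774963378906), (118.93641662597656, 194.12493896484375), 66.26502227783203)
```

View pics/topc.png

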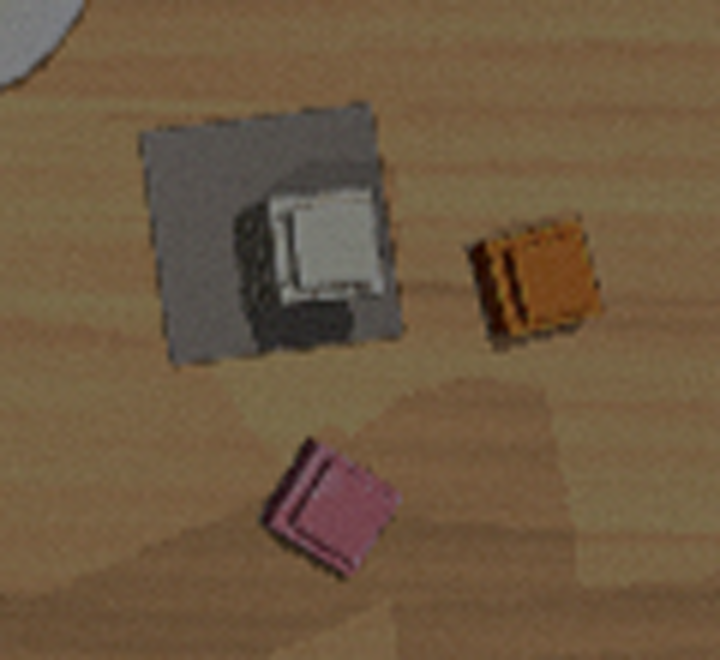

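View pics/sidec.png

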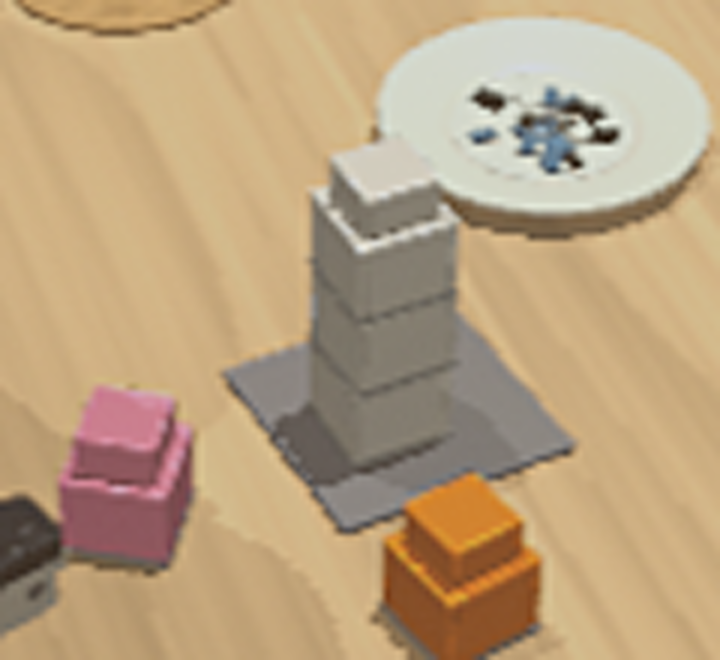

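```bash
cat >> h.py <<'E'
def pose():
    o=bot.get_obs(); return np.array(o['tool_pos']),R.from_euler('xyz',o['tcp_rot']).as_matrix(),o
def to_tool(target,dyaw=0):
    """tool-axes shift in cm to target position; prints axes"""
    p,M,o=pose(); s=M.T@(np.array(target)-p)/10
    print('t',round(o['time'],2),'tcp',p.round(1),'y-axis',M[:,1].round(3),'x',M[:,0].round(3),'yaw_y',round(np.arctan2(M[1,1],M[0,1]),3),'shift cm',s.round(2),'F',np.round(o['contact_force'],1),'w',round(o['grip_width'],1))
    return s
E
python3 - <<'E'
from h import *
to_tool([500,-209,270])
z=np.load('top1.npz'); m=bot.camera_model('top'); p=z['p']
# mat colour seg
hsv=cv2.cvtColor(p,cv2.COLOR_RGB2HSV); 
print('mat hsv',hsv[219,212],'wood',hsv[219,250],hsv[260,212])
zs=np.load('side1.npz'); hs=cv2.cvtColor(zs['p'],cv2.COLOR_RGB2HSV); print(hs[183,245],hs[183,280])
E
```

```text
t 1.05 tcp [ 182.4 -492.3  226.8] y-axis [ 0.347 -0.938  0.   ] x [ 0. -0. -1.] yaw_y -1.216 shift cm [ -4.33 -15.53 -39.62] F [-0.1 -0.2  0.8] w 92.0
mat hsv [ 16 143 109] wood [ 19 104 118] [ 15 113 120]
[ 18 118 194] [ 19  86 211]
```

```bash
python3 -m handwheel '[[[-0.4,-1.41,-3.6,0],[-0.4,-1.41,-3.6,0],[-0.4,-1.41,-3.6,0],[-0.4,-1.41,-3.6,0],[-0.4,-1.41,-3.6,0],[-0.4,-1.41,-3.6,0],[-0.4,-1.41,-3.6,0],[-0.4,-1.41,-3.6,0]]]' 1
python3 -m handwheel '[[[-0.4,-1.41,-3.6,0],[-0.4,-1.41,-3.6,0],[-0.4,-1.41,-3.6,0],[0,0,0,-0.12],[0,0,0,-0.12],[0,0,0,-0.12],[0,0,0,-0.12],[0,0,0,-0.12]]]'
python3 -m handwheel '[[[0,0,0,-0.12],[0,0,0,-0.12],[0,0,0,-0.12],[0,0,0,-0.12],[0,0,0,-0.12]]]'
python3 - <<'E'
from h import *
to_tool([500,-209,250])
p,d,m=cap('wrist','w1'); np.savez('w1.npz',p=p,d=d)
p0,M,_=pose(); print(m)
P,u,v=cloud(m,d)
for lo,hi in ((165,185),(143,158)):
    s=P[(P[:,2]>lo)&(P[:,2]<hi)&(abs(P[:,0]-500)<70)&(abs(P[:,1]+209)<70)]
    if len(s): print(lo,hi,len(s),np.percentile(s,[1,50,99],axis=0).round(1).tolist(), cv2.minAreaRect(s[:,:2].astype(np.float32)))
E
```

```text
time: 1.72
tool_pos: [414.4, -285.0, 259.1]
tcp_rot: [1.9, 1.57, -0.887]
contact_force: [1.2, -1.6, 0.4]
grip_width: 91.8
time: 2.38
tool_pos: [499.9, -209.1, 270.6]
tcp_rot: [-0.637, 1.571, -2.817]
contact_force: [0.4, -0.5, -0.2]
grip_width: 91.7
time: 2.8
tool_pos: [499.8, -209.3, 270.7]
tcp_rot: [-1.368, 1.571, -2.949]
contact_force: [-0.5, 0.1, -0.5]
grip_width: 91.6
t 2.8 tcp [ 499.8 -209.3  270.7] y-axis [ 1.   -0.01 -0.  ] x [-0. -0. -1.] yaw_y -0.01 shift cm [ 2.07  0.02 -0.03] F [-0.5  0.1 -0.5] w 91.6
{'fx': 346.60336966930043, 'fy': 346.60336966930043, 'cx': 278.0806052460925, 'cy': 208.82835028673728, 'dist_coeffs': array([-0.00475667,  0.        ,  0.        ,  0.        ,  0.        ]), 'position': array([ 500.30793868, -145.34635317,  428.88232987]), 'rotation': array([ 2.89304866e+00,  6.25292962e-04, -3.66944755e-03])}
165 185 3049 [[485.0, -229.4, 167.8], [506.6, -207.0, 174.2], [528.0, -186.1, 175.8]] ((506.66259765625, -208.4450225830078), (42.03239822387695, 42.46872329711914), 7.687098026275635)
143 158 1456 [[476.8, -236.8, 144.4], [504.8, -188.8, 150.2], [536.5, -178.2, 156.4]] ((506.6116943359375, -208.2289581298828), (56.027767181396484, 55.85921859741211), 7.718254089355469)
```

View pics/w1.png

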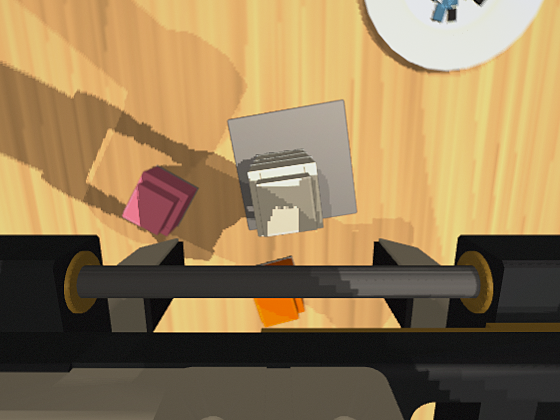

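```bash
python3 -m handwheel '[[[0,0,0,-0.072],[0,0,0,-0.072],[0,0.69,0,0],[2.5,0,0,0],[2.5,0,0,0],[2.5,0,0,0],[0,0,0,0]]]'
python3 - <<'E'
from h import *
to_tool([506.6,-208.4,119])
E
```

```text
time: 3.43
tool_pos: [504.8, -207.0, 191.1]
tcp_rot: [-2.223, 1.562, 2.613]
contact_force: [-1.0, 0.9, -0.2]
grip_width: 92.2
t 3.43 tcp [ 504.8 -207.   191.1] y-axis [ 0.992  0.124 -0.007] x [-0.007  0.004 -1.   ] yaw_y 0.124 shift cm [7.2  0.21 0.19] F [-1.   0.9 -0.2] w 92.2
```

```bash
python3 -m handwheel '[[[0,0.05,0,0],[2,0,0,0],[2,0,0,0],[2,0,0,0],[1.3,0,0,0],[0,0,0,0],[0,0,0,0]]]'
python3 -m handwheel '[[[0,0,0,0],[0,0,0,0],[0,0,0,0],[0,0,0,0],[0,0,0,0],[0,0,0,0]]]' 0
python3 - <<'E'
from h import *
to_tool([506.6,-208.4,119])
E
```

```text
time: 4.02
tool_pos: [508.2, -208.8, 124.1]
tcp_rot: [0.89, 1.569, -0.554]
contact_force: [0.3, 0.5, 0.9]
grip_width: 91.8
time: 4.52
tool_pos: [507.3, -208.4, 123.0]
tcp_rot: [0.734, 1.57, -0.708]
contact_force: [-0.8, 0.3, -0.5]
grip_width: 56.2
t 4.52 tcp [ 507.3 -208.4  123. ] y-axis [0.992 0.128 0.   ] x [ 0. -0. -1.] yaw_y 0.128 shift cm [ 0.4  -0.07 -0.01] F [-0.8  0.3 -0.5] w 56.2
```

```bash
python3 -m handwheel '[[[-0.6,0,0,0],[-1.2,0,0,0],[-1.5,0,0,0],[-1.5,0,0,0],[-1.5,0,0,0],[-1.5,0,0,0],[-1.5,0,0,0],[0,0,0,0]]]'
python3 - <<'E'
from h import *
to_tool([506.6,-150,200])
cap('side','s2',(180,100,400,300),3)
p,d,m=cap('wrist','w2')
# mat fit using top camera
z=np.load('top1.npz'); m=bot.camera_model('top'); p=z['p']
lab=cv2.cvtColor(p,cv2.COLOR_RGB2LAB).astype(float)
c0=lab[212:226,205:220].reshape(-1,3).mean(0); print(c0, lab[219,245],lab[180,212])
hsv=cv2.cvtColor(p,cv2.COLOR_RGB2HSV)
for S in (128,):
    mk=((cv2.GaussianBlur(hsv[:,:,1],(3,3),0)>S)*255).astype(np.uint8); mk[:185]=0; mk[255:]=0; mk[:,:180]=0; mk[:,245:]=0
    mk=cv2.morphologyEx(mk,cv2.MORPH_CLOSE,np.ones((5,5))); mk=cv2.morphologyEx(mk,cv2.MORPH_OPEN,np.ones((5,5)))
    c=max(cv2.findContours(mk,0,1)[0],key=cv2.contourArea); W=atz(m,c.reshape(-1,2),5)
    print(cv2.minEnclosingCircle(W[:,:2].astype(np.float32)), W.min(0),W.max(0), cv2.fitEllipse(W[:,:2].astype(np.float32)))
E
```

```text
time: 5.18
tool_pos: [508.5, -209.0, 219.0]
tcp_rot: [0.909, 1.565, -0.533]
contact_force: [0.6, -0.5, -0.5]
grip_width: 55.9
t 5.18 tcp [ 508.5 -209.   219. ] y-axis [0.992 0.128 0.004] x [ 0.005 -0.003 -1.   ] yaw_y 0.128 shift cm [ 1.88  0.56 -5.88] F [ 0.6 -0.5 -0.5] w 55.9
[ 95.71904762 136.5952381  150.99047619] [111. 131. 146.] [113. 130. 148.]
((505.4085998535156, 271.3290100097656), 84.4797134399414) [423.14702814 188.90560464   5.        ] [586.72497248 354.98603195   5.        ] ((504.9243469238281, 271.3509826660156), (163.52659606933594, 164.38543701171875), 10.222077369689941)
```

View pics/s2.png

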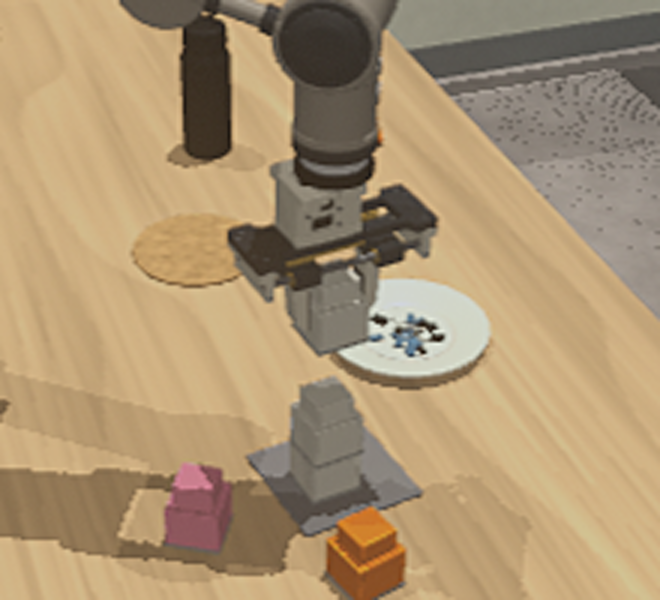

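```bash
python3 -m handwheel '[[[0,0,0,0.064],[0,0,0,0.064],[0,-0.35,0,0],[0,0,-1.5,0],[0,0,-3,0],[0,0,-3,0],[0,0,-3,0],[0,0,-3,0]]]'
python3 -m handwheel '[[[0,0,-3,0],[0,0,-3,0],[0,0,-3,0],[0,0,-3,0],[0,0,-3,0],[0,0,-3,0],[0,0,-2.4,0],[0,0,-1,0]]]'
python3 -m handwheel '[[[0,0,0,0],[3,0,0,0],[3,0,0,0],[3,0,0,0],[2,0,0,0],[0,0,0,0],[0,0,0,0]]]'
python3 - <<'E'
from h import *
to_tool([505,150,24])
p,d,m=cap('wrist','w3'); np.savez('w3.npz',p=p,d=d)
p,d,m=cap('side','s3',(190,90,330,210),5)
E
```

```text
time: 5.95
tool_pos: [502.8, -71.3, 215.0]
tcp_rot: [-2.04, 1.569, 2.674]
contact_force: [0.7, -0.1, -1.2]
grip_width: 55.9
time: 6.62
tool_pos: [502.4, 144.0, 215.1]
tcp_rot: [-2.143, 1.569, 2.574]
contact_force: [0.1, -0.3, -0.9]
grip_width: 55.8
time: 7.2
tool_pos: [503.1, 139.6, 105.2]
tcp_rot: [-1.295, 1.568, -2.866]
contact_force: [0.6, -0.8, -0.5]
grip_width: 55.5
t 7.2 tcp [503.1 139.6 105.2] y-axis [ 1.    -0.    -0.002] x [-0.002 -0.001 -1.   ] yaw_y -0.0 shift cm [ 8.12  0.21 -1.05] F [ 0.6 -0.8 -0.5] w 55.5
```

View pics/w3.png

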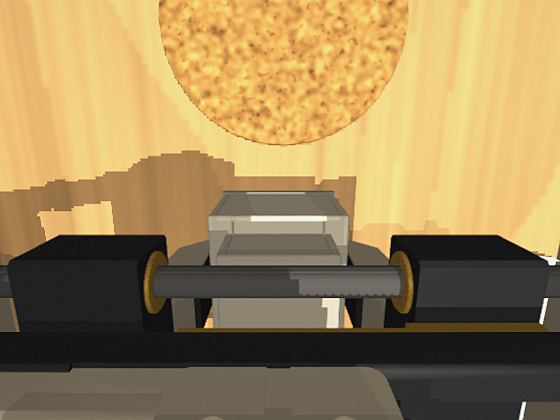

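View pics/s3.png

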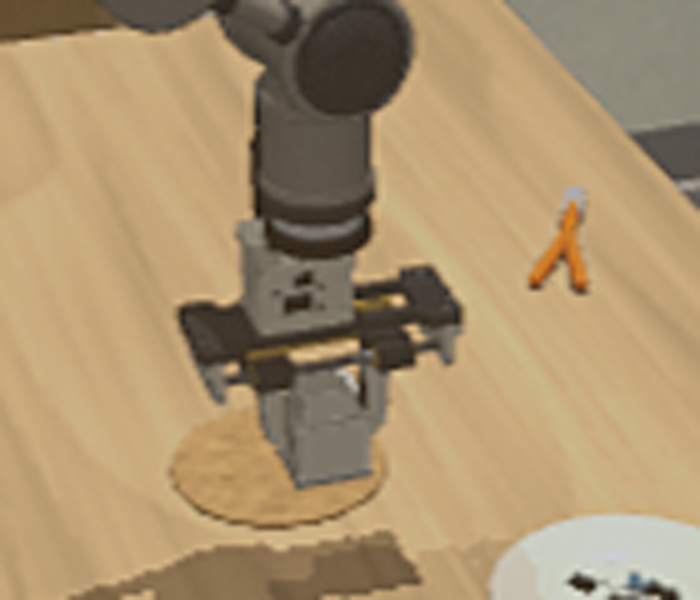

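```bash
python3 - <<'E'
from h import *
m=bot.camera_model('wrist'); 
print(atz(m,[(283,146),(160,10),(408,10),(190,85),(383,85)],5).round(1))
W=atz(m,[(283,146),(160,20),(408,20),(190,95),(377,95)],5)
print('pot rim edge/ shoulder edge at z', atz(m,[(222,192),(333,192)],84).round(1),atz(m,[(210,216),(350,216)],84+48).round(1))
z=np.load('w3.npz'); 
P,u,v=cloud(m,z['d'])
s=P[(abs(P[:,0]-503)<30)&(P[:,1]>110)&(P[:,1]<200)]
for lo,hi in ((5.5,200),):
    q=s[(s[:,2]>lo)]
    for y in range(120,185,4):
        t=q[(q[:,1]>=y)&(q[:,1]<y+4)]
        if len(t): print(y,len(t),np.percentile(t[:,2],[2,50,98]).round(1))
E
```

```text
[[508.8 186.    5. ]
 [425.3 277.1   5. ]
 [593.3 277.    5. ]
 [442.6 228.9   5. ]
 [579.8 228.8   5. ]]
pot rim edge/ shoulder edge at z [[475.1 167.4  84. ]
 [534.2 167.3  84. ]] [[477.7 167.3 132. ]
 [533.6 167.2 132. ]]
120 91 [133.1 134.6 135.5]
124 95 [133.4 134.4 135.7]
128 213 [133.7 138.1 153.7]
132 800 [135.3 158.  159.4]
136 1507 [147.2 158.4 160.9]
140 1493 [153.1 158.5 167.7]
144 838 [134.9 158.8 177.6]
148 538 [121.6 166.8 184.6]
152 602 [133.5 183.  216.5]
156 2177 [133.8 186.6 216.7]
160 14016 [134.  210.6 223.7]
164 22716 [133.8 212.2 223.3]
168 6831 [ 90.4 187.  196. ]
172 719 [177.8 189.9 197.5]
184 15 [6.4 7.  8.2]
```

```bash
python3 -m handwheel '[[[2,0.2,0,0],[2,0.2,0,0],[2,0,0,0],[1.8,0,0,0],[0,0,0,0],[0,0,0,0]]]'
python3 -m handwheel '[[[0.15,0,0,0],[0.15,0,0,0],[0,0,0,0]]]'
python3 -m handwheel '[[[0.15,0,0,0],[0.15,0,0,0],[0,0,0,0]]]'
python3 - <<'E'
from h import *
to_tool([507,150,22])
E
```

```text
time: 7.8
tool_pos: [508.3, 140.5, 28.7]
tcp_rot: [1.526, 1.57, -0.044]
contact_force: [0.8, -0.4, -0.6]
grip_width: 55.7
time: 8.05
tool_pos: [508.5, 140.7, 25.8]
tcp_rot: [1.645, 1.569, 0.075]
contact_force: [-0.2, -0.0, -1.5]
grip_width: 55.9
time: 8.3
tool_pos: [507.6, 140.6, 21.7]
tcp_rot: [0.033, 1.571, -1.538]
contact_force: [-1.1, -0.1, -1.1]
grip_width: 55.7
t 8.3 tcp [507.6 140.6  21.7] y-axis [1. 0. 0.] x [ 0. -0. -1.] yaw_y 0.0 shift cm [-0.03 -0.06 -0.94] F [-1.1 -0.1 -1.1] w 55.7
```

```bash
python3 -m handwheel '[[[0,0,-0.8,0],[0,0,-0.8,0],[0,0,-0.2,0],[-0.2,0,-0.3,0],[-0.22,0,-0.35,0],[-0.15,0,-0.37,0],[-0.15,0,-0.37,0],[0,0,0,0]]]'
python3 - <<'E'
from h import *
to_tool([507,172,29.4])
cap('side','s4',(190,90,330,210),5)
p,d,m=cap('wrist','w4')
E
```

```text
time: 8.97
tool_pos: [507.6, 172.1, 28.8]
tcp_rot: [-0.209, 1.568, -1.778]
contact_force: [0.5, -6.9, -1.1]
grip_width: 55.9
t 8.97 tcp [507.6 172.1  28.8] y-axis [ 1.     0.002 -0.   ] x [-0.    -0.002 -1.   ] yaw_y 0.002 shift cm [-0.06 -0.06  0.01] F [ 0.5 -6.9 -1.1] w 55.9
```

View pics/w4.png

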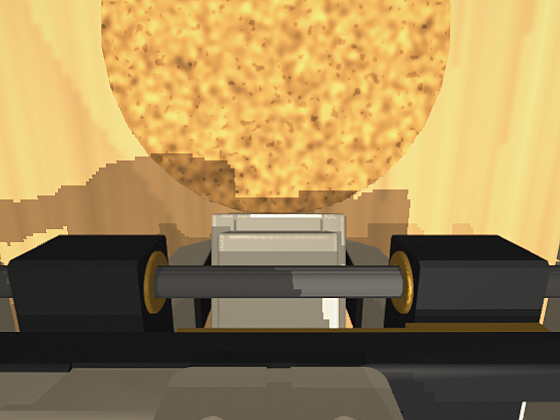

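View pics/s4.png

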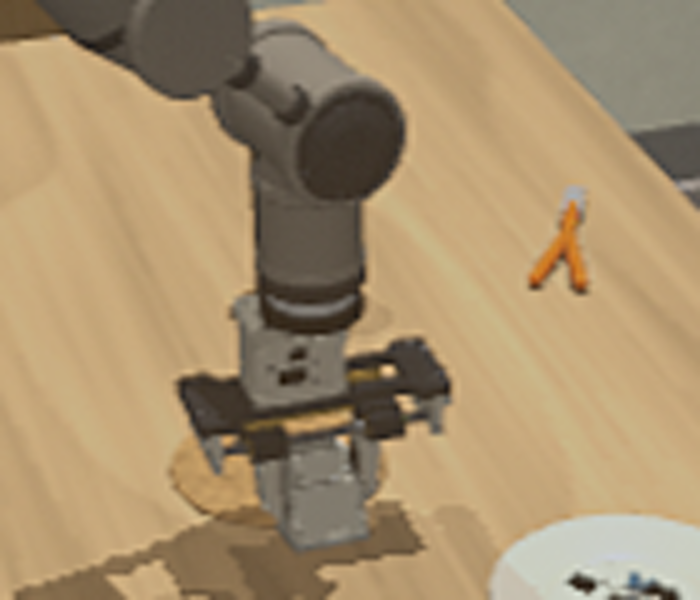

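```bash
cat >> h.py <<'E'
def slab(tag,x0=470,x1=545,y0=100,y1=330):
    """y-z profile of front view from wrist+side clouds in x window"""
    pass
E
python3 - <<'E'
from h import *
p0,M,o=pose(); print(p0.round(1),o['contact_force'].round(1) if hasattr(o['contact_force'],'round') else o['contact_force'])
p,d,m=cap('wrist','w5',(180,180,380,350),4)
P,u,v=cloud(m,d)
# vertical column at u=275: print v,y,z
for uu in (240,275,310):
    print(uu,[(vv,)+tuple(P[(u==uu)&(v==vv)][0,1:].round(0)) for vv in range(196,336,4) if ((u==uu)&(v==vv)).any()])
E
```

```text
[507.6 172.   28.8] [ 1.2 -5.3 -0.9]
240 [(196, np.float64(197.0), np.float64(5.0)), (200, np.float64(195.0), np.float64(5.0)), (204, np.float64(193.0), np.float64(6.0)), (208, np.float64(190.0), np.float64(6.0)), (212, np.float64(187.0), np.float64(0.0)), (216, np.float64(198.0), np.float64(48.0)), (220, np.float64(196.0), np.float64(49.0)), (224, np.float64(194.0), np.float64(49.0)), (228, np.float64(193.0), np.float64(50.0)), (232, np.float64(198.0), np.float64(70.0)), (236, np.float64(197.0), np.float64(73.0)), (240, np.float64(197.0), np.float64(75.0)), (244, np.float64(195.0), np.float64(74.0)), (248, np.float64(193.0), np.float64(74.0)), (252, np.float64(193.0), np.float64(76.0)), (256, np.float64(191.0), np.float64(75.0)), (260, np.float64(190.0), np.float64(76.0)), (264, np.float64(188.0), np.float64(76.0)), (268, np.float64(202.0), np.float64(110.0)), (272, np.float64(201.0), np.float64(110.0)), (276, np.float64(201.0), np.float64(112.0)), (280, np.float64(200.0), np.float64(112.0)), (284, np.float64(199.0), np.float64(113.0)), (288, np.float64(198.0), np.float64(112.0)), (
[... 2887 characters left out ...]
at64(201.0), np.float64(111.0)), (276, np.float64(201.0), np.float64(112.0)), (280, np.float64(199.0), np.float64(111.0)), (284, np.float64(199.0), np.float64(113.0)), (288, np.float64(198.0), np.float64(112.0)), (292, np.float64(197.0), np.float64(113.0)), (296, np.float64(196.0), np.float64(112.0)), (300, np.float64(176.0), np.float64(79.0)), (304, np.float64(175.0), np.float64(80.0)), (308, np.float64(173.0), np.float64(79.0)), (312, np.float64(172.0), np.float64(79.0)), (316, np.float64(171.0), np.float64(80.0)), (320, np.float64(170.0), np.float64(82.0)), (324, np.float64(169.0), np.float64(82.0)), (328, np.float64(193.0), np.float64(121.0)), (332, np.float64(196.0), np.float64(127.0))]
```

View pics/w5.png

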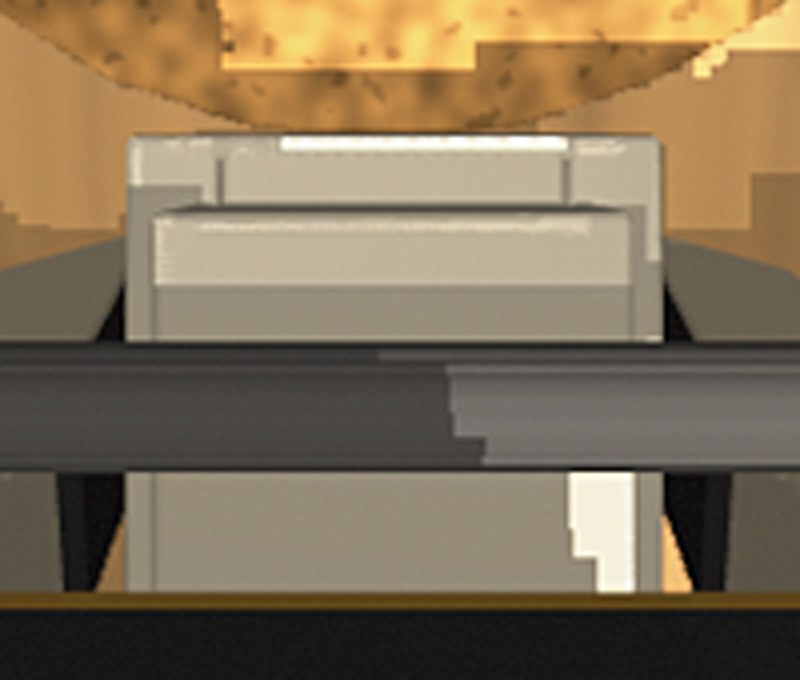

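```bash
python3 -m handwheel '[[[-0.1,0,-0.39,0],[-0.1,0,-0.39,0],[-0.02,0,-0.4,0],[-0.02,0,-0.4,0],[0.05,0,-0.4,0],[0.06,0,-0.4,0],[0.11,0,-0.38,0],[0.12,0,-0.38,0]]]'
python3 - <<'E'
from h import *
to_tool([507,203.2,28.2])
p,d,m=cap('wrist','w6')
P,u,v=cloud(m,d)
print([(vv,)+tuple(P[(u==275)&(v==vv)][0,1:].round(0).astype(int)) for vv in range(176,336,4) if ((u==275)&(v==vv)).any()])
E
```

```text
time: 9.78
tool_pos: [507.7, 203.3, 28.5]
tcp_rot: [-0.002, 1.569, -1.571]
contact_force: [-2.1, -7.3, 6.9]
grip_width: 55.8
t 9.78 tcp [507.7 203.3  28.5] y-axis [ 1.     0.001 -0.   ] x [-0.    -0.002 -1.   ] yaw_y 0.001 shift cm [ 0.03 -0.07  0.01] F [-2.1 -7.3  6.9] w 55.8
[(176, np.int64(240), np.int64(5)), (180, np.int64(238), np.int64(5)), (184, np.int64(235), np.int64(4)), (188, np.int64(233), np.int64(5)), (192, np.int64(231), np.int64(4)), (196, np.int64(229), np.int64(5)), (200, np.int64(227), np.int64(6)), (204, np.int64(224), np.int64(5)), (208, np.int64(222), np.int64(6)), (212, np.int64(234), np.int64(56)), (216, np.int64(232), np.int64(58)), (220, np.int64(231), np.int64(59)), (224, np.int64(230), np.int64(60)), (228, np.int64(229), np.int64(62)), (232, np.int64(228), np.int64(64)), (236, np.int64(227), np.int64(65)), (240, np.int64(225), np.int64(65)), (244, np.int64(224), np.int64(67)), (248, np.int64(222), np.int64(66)), (252, np.int64(222), np.int64(70)), (256, np.int64(221), np.int64(71)), (260, np.int64(220), np.int64(72)), (264, np.int64(219), np.int64(73)), (268, np.int64(234), np.int64(110)), (272, np.int64(233), np.int64(109)), (276, np.int64(232), np.int64(111)), (280, np.int64(232), np.int64(112)), (284, np.int64(231), np.int64(112)), (288, np.int64(230), np.int64(112)), (292, np.int64(229), np.int64(113)), (300, np.int64(210), np.int64(83)), (304, np.int64(209), np.int64(83)), (308, np.int64(209), np.int64(85)), (312, np.int64(208), np.int64(86)), (316, np.int64(206), np.int64(86)), (320, np.int64(203), np.int64(83)), (324, np.int64(200), np.int64(81)), (328, np.int64(225), np.int64(121)), (332, np.int64(229), np.int64(128))]
```

View pics/w6.png

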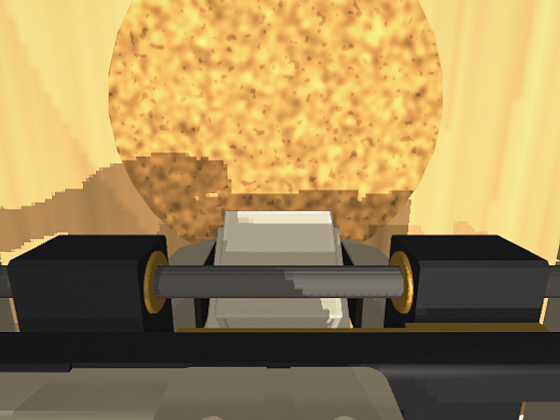

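```bash
python3 -m handwheel '[[[0.18,0,-0.35,0],[0.18,0,-0.35,0],[0.23,0,-0.32,0],[0.24,0,-0.32,0],[0.3,0,-0.27,0],[0.3,0,-0.27,0],[0,0,0,0]]]'
python3 - <<'E'
from h import *
to_tool([507,222,14])
p,d,m=cap('wrist','w7')
P,u,v=cloud(m,d)
print([(vv,)+tuple(P[(u==275)&(v==vv)][0,1:].round(0).astype(int)) for vv in range(176,336,4) if ((u==275)&(v==vv)).any()])
cap('side','s7',(190,90,330,210),5)
E
```

```text
time: 10.42
tool_pos: [507.9, 223.8, 14.6]
tcp_rot: [1.702, 1.57, 0.133]
contact_force: [-2.2, -0.6, 7.9]
grip_width: 55.8
t 10.42 tcp [507.9 223.8  14.6] y-axis [1.    0.001 0.001] x [ 0.001  0.    -1.   ] yaw_y 0.001 shift cm [ 0.06 -0.09  0.18] F [-2.2 -0.6  7.9] w 55.8
[(176, np.int64(262), np.int64(6)), (180, np.int64(260), np.int64(5)), (184, np.int64(258), np.int64(5)), (188, np.int64(256), np.int64(5)), (192, np.int64(254), np.int64(5)), (196, np.int64(252), np.int64(6)), (200, np.int64(250), np.int64(6)), (204, np.int64(248), np.int64(5)), (208, np.int64(245), np.int64(5)), (212, np.int64(251), np.int64(32)), (216, np.int64(249), np.int64(34)), (220, np.int64(249), np.int64(38)), (224, np.int64(248), np.int64(40)), (228, np.int64(247), np.int64(44)), (232, np.int64(247), np.int64(47)), (236, np.int64(246), np.int64(49)), (240, np.int64(245), np.int64(52)), (244, np.int64(244), np.int64(53)), (248, np.int64(244), np.int64(57)), (252, np.int64(243), np.int64(59)), (256, np.int64(243), np.int64(62)), (260, np.int64(242), np.int64(63)), (264, np.int64(241), np.int64(65)), (268, np.int64(253), np.int64(95)), (272, np.int64(253), np.int64(96)), (280, np.int64(251), np.int64(98)), (284, np.int64(251), np.int64(98)), (288, np.int64(249), np.int64(98)), (292, np.int64(248), np.int64(98)), (296, np.int64(247), np.int64(97)), (300, np.int64(229), np.int64(67)), (304, np.int64(228), np.int64(67)), (308, np.int64(226), np.int64(67)), (312, np.int64(223), np.int64(65)), (316, np.int64(222), np.int64(65)), (320, np.int64(221), np.int64(66)), (324, np.int64(219), np.int64(65)), (328, np.int64(244), np.int64(106)), (332, np.int64(248), np.int64(114))]
```

View pics/w7.png

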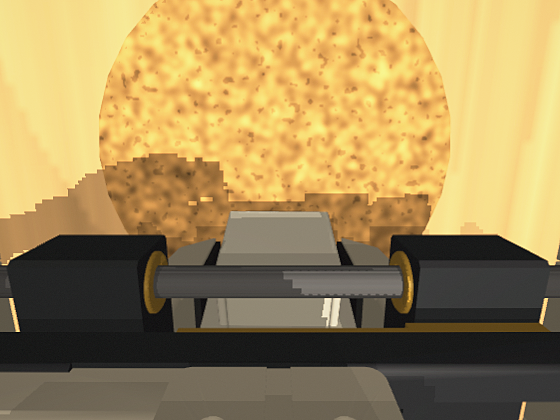

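View pics/s7.png

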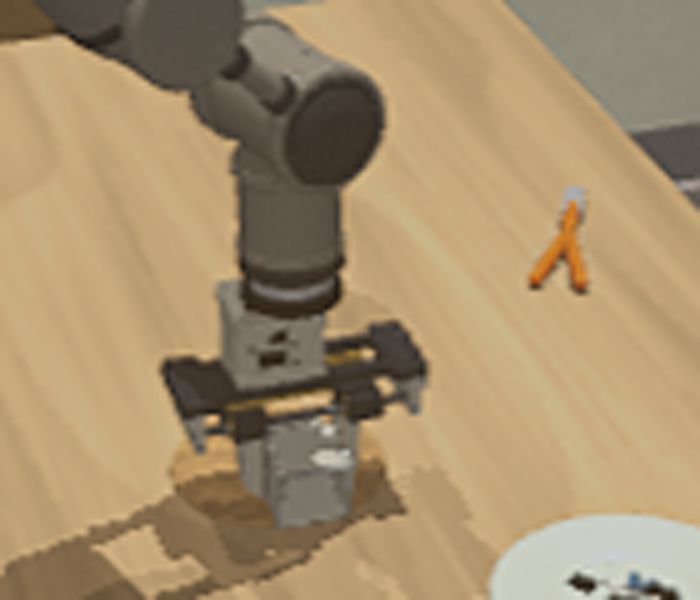

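```bash
python3 -m handwheel '[[[0.2,0,0,0],[0.2,0,0,0],[0,0,0,0]]]'
python3 -m handwheel '[[[0,0,0,0],[0,0,0,0],[0,0,0,0],[0,0,0,0],[0,0,0,0],[0,0,0,0],[0,0,0,0]]]' 1
python3 - <<'E'
from h import *
to_tool([507,222,14])
p,d,m=cap('wrist','w8')
P,u,v=cloud(m,d)
print([(vv,)+tuple(P[(u==275)&(v==vv)][0,1:].round(0).astype(int)) for vv in range(196,336,4) if ((u==275)&(v==vv)).any()])
E
```

```text
time: 10.77
tool_pos: [508.8, 224.6, 11.6]
tcp_rot: [2.051, 1.567, 0.48]
contact_force: [-2.0, 3.9, 12.2]
grip_width: 55.9
time: 11.35
tool_pos: [507.6, 222.7, 9.4]
tcp_rot: [-0.992, 1.57, -2.563]
contact_force: [0.6, -0.5, 0.7]
grip_width: 91.2
t 11.35 tcp [507.6 222.7   9.4] y-axis [ 1. -0. -0.] x [-0. -0. -1.] yaw_y -0.0 shift cm [-0.46 -0.06  0.07] F [ 0.6 -0.5  0.7] w 91.2
[(196, np.int64(252), np.int64(5)), (200, np.int64(249), np.int64(4)), (204, np.int64(251), np.int64(17)), (208, np.int64(251), np.int64(24)), (212, np.int64(251), np.int64(31)), (216, np.int64(251), np.int64(38)), (220, np.int64(251), np.int64(43)), (224, np.int64(251), np.int64(50)), (228, np.int64(251), np.int64(53)), (232, np.int64(249), np.int64(54)), (236, np.int64(248), np.int64(54)), (240, np.int64(247), np.int64(54)), (244, np.int64(245), np.int64(53)), (248, np.int64(244), np.int64(54)), (252, np.int64(242), np.int64(54)), (256, np.int64(241), np.int64(54)), (260, np.int64(240), np.int64(55)), (264, np.int64(238), np.int64(54)), (268, np.int64(252), np.int64(90)), (272, np.int64(251), np.int64(90)), (276, np.int64(251), np.int64(92)), (280, np.int64(250), np.int64(93)), (284, np.int64(249), np.int64(92)), (288, np.int64(249), np.int64(94)), (292, np.int64(247), np.int64(93)), (296, np.int64(246), np.int64(92)), (300, np.int64(227), np.int64(61)), (304, np.int64(226), np.int64(61)), (308, np.int64(225), np.int64(61)), (312, np.int64(223), np.int64(61)), (316, np.int64(222), np.int64(61)), (320, np.int64(221), np.int64(62)), (324, np.int64(218), np.int64(61)), (328, np.int64(243), np.int64(102)), (332, np.int64(247), np.int64(108))]
```

View pics/w8.png

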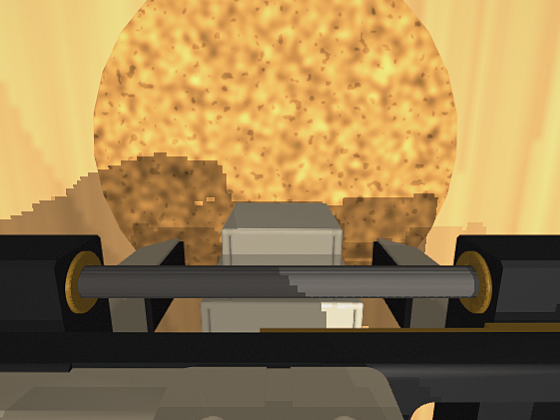

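```bash
python3 -m handwheel '[[[-0.6,0,0.8,0],[-0.6,0,1.3,0],[-0.06,0,1.27,0],[0,0,0,0],[0,0,0,0]]]'
python3 - <<'E'
from h import *
to_tool([507.6,189,22])
p,d,m=cap('wrist','w9')
P,u,v=cloud(m,d)
print([(vv,)+tuple(P[(u==275)&(v==vv)][0,1:].round(0).astype(int)) for vv in range(140,336,4) if ((u==275)&(v==vv)).any()])
E
```

```text
time: 11.82
tool_pos: [508.0, 187.8, 22.5]
tcp_rot: [1.655, 1.57, 0.082]
contact_force: [-0.4, 0.6, -0.0]
grip_width: 91.7
t 11.82 tcp [508.  187.8  22.5] y-axis [ 1.    -0.002  0.   ] x [ 0.  0. -1.] yaw_y -0.002 shift cm [ 0.05 -0.04 -0.12] F [-0.4  0.6 -0. ] w 91.7
[(140, np.int64(246), np.int64(54)), (144, np.int64(244), np.int64(55)), (148, np.int64(243), np.int64(55)), (152, np.int64(241), np.int64(53)), (156, np.int64(240), np.int64(54)), (160, np.int64(238), np.int64(54)), (164, np.int64(237), np.int64(53)), (168, np.int64(236), np.int64(54)), (172, np.int64(234), np.int64(53)), (176, np.int64(233), np.int64(54)), (180, np.int64(231), np.int64(54)), (184, np.int64(229), np.int64(53)), (188, np.int64(228), np.int64(55)), (192, np.int64(227), np.int64(57)), (196, np.int64(227), np.int64(62)), (200, np.int64(225), np.int64(60)), (204, np.int64(224), np.int64(61)), (208, np.int64(222), np.int64(61)), (212, np.int64(221), np.int64(61)), (216, np.int64(219), np.int64(60)), (220, np.int64(218), np.int64(62)), (224, np.int64(216), np.int64(61)), (228, np.int64(214), np.int64(60)), (2
[... 241 characters left out ...]
64(61)), (260, np.int64(203), np.int64(62)), (264, np.int64(201), np.int64(61)), (268, np.int64(218), np.int64(103)), (272, np.int64(217), np.int64(104)), (276, np.int64(216), np.int64(104)), (280, np.int64(216), np.int64(106)), (284, np.int64(215), np.int64(106)), (288, np.int64(214), np.int64(106)), (292, np.int64(213), np.int64(106)), (296, np.int64(212), np.int64(106)), (300, np.int64(186), np.int64(62)), (304, np.int64(184), np.int64(61)), (308, np.int64(183), np.int64(62)), (312, np.int64(181), np.int64(62)), (316, np.int64(180), np.int64(62)), (320, np.int64(139), np.int64(0)), (324, np.int64(137), np.int64(0)), (328, np.int64(209), np.int64(114)), (332, np.int64(212), np.int64(121))]
```

View pics/w9.png

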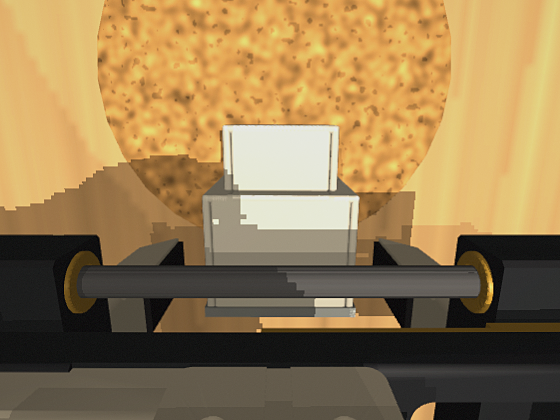

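```bash
python3 -m handwheel '[[[0,0,0,0],[0,0,0,0],[0,0,0,0],[0,0,0,0],[0,0,0,0],[-0.4,0,0,0],[-0.8,0,0,0],[-0.8,0,0,0]]]' 0
python3 - <<'E'
from h import *
to_tool([507.6,142.5,42.5])
p,d,m=cap('wrist','w10')
P,u,v=cloud(m,d)
print([(vv,)+tuple(P[(u==275)&(v==vv)][0,1:].round(0).astype(int)) for vv in range(140,336,6) if ((u==275)&(v==vv)).any()])
E
```

```text
time: 12.53
tool_pos: [507.5, 189.0, 42.7]
tcp_rot: [-1.206, 1.57, -2.777]
contact_force: [-0.2, 1.0, -1.1]
grip_width: 56.0
t 12.53 tcp [507.5 189.   42.7] y-axis [ 1.     0.    -0.001] x [-0.001 -0.    -1.   ] yaw_y 0.0 shift cm [0.02 0.01 4.65] F [-0.2  1.  -1.1] w 56.0
[(140, np.int64(246), np.int64(73)), (146, np.int64(244), np.int64(73)), (152, np.int64(242), np.int64(73)), (158, np.int64(240), np.int64(72)), (164, np.int64(238), np.int64(73)), (170, np.int64(235), np.int64(73)), (176, np.int64(233), np.int64(73)), (182, np.int64(231), np.int64(72)), (188, np.int64(228), np.int64(73)), (194, np.int64(227), np.int64(79)), (200, np.int64(226), np.int64(81)), (206, np.int64(223), np.int64(80)), (212, np.int64(221), np.int64(80)), (218, np.int64(219), np.int64(81)), (224, np.int64(216), np.int64(80)), (230, np.int64(214), np.int64(80)), (236, np.int64(212), np.int64(80)), (242, np.int64(209), np.int64(80)), (248, np.int64(207), np.int64(80)), (254, np.int64(205), np.int64(81)), (260, np.int64(203), np.int64(82)), (266, np.int64(219), np.int64(124)), (272, np.int64(218), np.int64(126)), (278, np.int64(217), np.int64(127)), (284, np.int64(216), np.int64(128)), (290, np.int64(214), np.int64(128)), (296, np.int64(212), np.int64(126)), (302, np.int64(185), np.int64(80)), (308, np.int64(183), np.int64(81)), (314, np.int64(181), np.int64(82)), (320, np.int64(128), np.int64(2)), (326, np.int64(124), np.int64(3)), (332, np.int64(214), np.int64(144))]
```

View pics/w10.png

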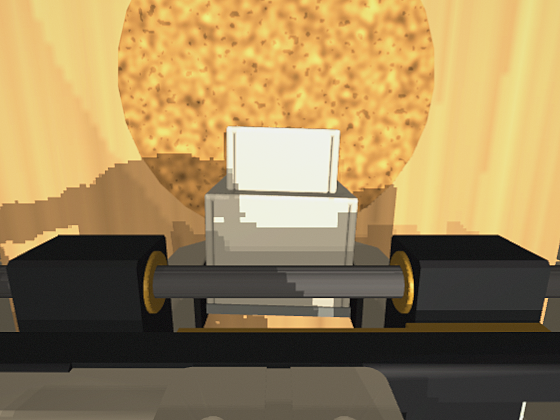

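```bash
python3 -m handwheel '[[[0,0,1,0],[0,0,2,0],[0,0,1.6,0],[0.8,0,0,0],[0.8,0,0,0],[0.5,0,0,0],[0,0,0,0],[0,0,0,0]]]'
python3 - <<'E'
from h import *
to_tool([507.6,142.5,20.5])
p,d,m=cap('wrist','w11')
P,u,v=cloud(m,d)
print([(vv,)+tuple(P[(u==275)&(v==vv)][0,1:].round(1)) for vv in range(100,262,6) if ((u==275)&(v==vv)).any()])
s=P[(abs(u-275)<30)&(v>205)&(v<255)]; print('top fit',np.polyfit(s[:,1],s[:,2],1), 'z mean',s[:,2].mean())
E
```

```text
time: 13.25
tool_pos: [507.3, 143.5, 20.5]
tcp_rot: [-1.493, 1.57, -3.063]
contact_force: [-0.0, 0.0, -1.0]
grip_width: 55.9
t 13.25 tcp [507.3 143.5  20.5] y-axis [ 1.     0.001 -0.001] x [-0.001 -0.    -1.   ] yaw_y 0.001 shift cm [-0.01  0.03  0.1 ] F [-0.  0. -1.] w 55.9
[(100, np.float64(217.2), np.float64(5.6)), (106, np.float64(214.5), np.float64(4.9)), (112, np.float64(211.7), np.float64(5.9)), (118, np.float64(208.9), np.float64(5.5)), (124, np.float64(206.1), np.float64(6.2)), (130, np.float64(204.3), np.float64(50.8)), (136, np.float64(202.2), np.float64(49.7)), (142, np.float64(199.9), np.float64(48.4)), (148, np.float64(197.9), np.float64(51.0)), (154, np.float64(195.7), np.float64(50.6)), (160, np.float64(193.6), np.float64(51.0)), (166, np.float64(191.3), np.float64(50.2)), (172, np.float64(189.1), np.float64(50.9)), (178, np.float64(186.8), np.float64(50.2)), (184, np.float64(184.5), np.float64(50.2)), (190, np.float64(182.1), np.float64(49.8)), (196, np.float64(181.4), np.float64(57.1)), (202, np.float64(179.1), np.float64(56.7)), (208, np.float64(177.1), np.float64(57.6)), (214, np.float64(174.5), np.float64(56.3)), (220, np.float64(172.3), np.float64(56.7)), (226, np.float64(170.3), np.float64(57.7)), (232, np.float64(167.4), np.float64(55.9)), (238, np.float64(165.6), np.float64(57.5)), (244, np.float64(163.3), np.float64(57.7)), (250, np.float64(160.7), np.float64(57.0)), (256, np.float64(158.5), np.float64(57.4))]
top fit [-3.36372243e-03  5.76229977e+01] z mean 57.05616948337048
```

```bash
python3 -m handwheel '[[[0,0,-0.42,0],[-0.13,0,-0.13,0],[-0.14,0,-0.13,0],[-0.14,0,-0.14,0],[-0.14,0,-0.14,0],[-0.13,0,-0.15,0],[-0.13,0,-0.15,0],[0,0,0,0]]]'
cat > look.py <<'E'
from h import *
import sys
n=sys.argv[1]; to_tool([507.6,250,60])
p,d,m=cap('wrist',n); P,u,v=cloud(m,d)
for a,b in ((130,185),(205,256)):
    s=P[(abs(u-275)<30)&(v>a)&(v<b)]
    k=np.polyfit(s[:,1],s[:,2],1); print(a,b,'slope deg',np.degrees(np.arctan(k[0])).round(1),'y',s[:,1].min().round(1),s[:,1].max().round(1),'z',s[:,2].min().round(1),s[:,2].max().round(1))
print([(vv,)+tuple(P[(u==275)&(v==vv)][0,1:].round(0).astype(int)) for vv in range(100,262,6) if ((u==275)&(v==vv)).any()])
E
python3 look.py w12
```

```text
time: 13.97
tool_pos: [508.0, 156.3, 29.8]
tcp_rot: [1.966, 1.57, 0.395]
contact_force: [-0.0, -0.0, -1.0]
grip_width: 56.0
t 13.97 tcp [508.  156.3  29.8] y-axis [1.    0.    0.001] x [ 0.001  0.    -1.   ] yaw_y 0.0 shift cm [-3.02 -0.03 -9.38] F [-0. -0. -1.] w 56.0
130 185 slope deg -2.9 y 196.4 216.4 z 54.4 58.8
205 256 slope deg -2.4 y 170.7 190.2 z 62.8 67.1
[(100, np.int64(230), np.int64(5)), (106, np.int64(227), np.int64(4)), (112, np.int64(224), np.int64(4)), (118, np.int64(221), np.int64(5)), (124, np.int64(218), np.int64(5)), (130, np.int64(217), np.int64(57)), (136, np.int64(215), np.int64(56)), (142, np.int64(212), np.int64(55)), (148, np.int64(210), np.int64(57)), (154, np.int64(208), np.int64(56)), (160, np.int64(206), np.int64(56)), (166, np.int64(204), np.int64(58)), (172, np.int64(201), np.int64(58)), (178, np.int64(199), np.int64(58)), (184, np.int64(197), np.int64(57)), (190, np.int64(194), np.int64(57)), (196, np.int64(194), np.int64(65)), (202, np.int64(191), np.int64(65)), (208, np.int64(189), np.int64(65)), (214, np.int64(187), np.int64(65)), (220, np.int64(185), np.int64(65)), (226, np.int64(182), np.int64(66)), (232, np.int64(180), np.int64(65)), (238, np.int64(178), np.int64(66)), (244, np.int64(175), np.int64(65)), (250, np.int64(173), np.int64(66)), (256, np.int64(171), np.int64(65))]
```

View pics/w12.png

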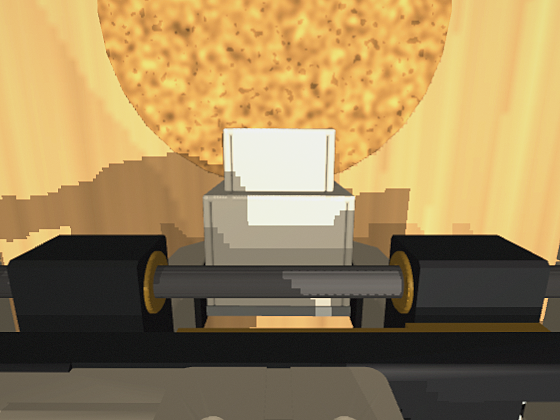

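```bash
python3 -m handwheel '[[[0,0,0.7,0],[0,0,0.6,0],[0.4,0,0,0],[0.4,0,0,0],[0,0,0,0]]]'
python3 -m handwheel '[[[0,0,-0.3,0],[0,0,-0.15,0],[0,0,0,0]]]'
python3 -m handwheel '[[[0,0,-0.15,0],[0,0,0,0]]]'
python3 -m handwheel '[[[0,0,-0.15,0],[0,0,0,0]]]'
```

```text
time: 14.43
tool_pos: [507.9, 142.1, 21.0]
tcp_rot: [0.813, 1.57, -0.759]
contact_force: [-0.1, -0.1, -0.8]
grip_width: 56.3
time: 14.68
tool_pos: [507.5, 147.6, 21.0]
tcp_rot: [-1.61, 1.57, 3.103]
contact_force: [0.6, 0.1, -0.0]
grip_width: 56.1
time: 14.85
tool_pos: [507.6, 149.0, 21.1]
tcp_rot: [-1.451, 1.571, -3.021]
contact_force: [-0.4, -0.1, -1.0]
grip_width: 55.4
time: 15.02
tool_pos: [507.6, 150.4, 21.2]
tcp_rot: [-1.063, 1.571, -2.634]
contact_force: [-0.0, -0.5, -1.1]
grip_width: 55.7
```

```bash
python3 -m handwheel '[[[0,0,-0.15,0],[0,0,0,0]]]'
python3 -m handwheel '[[[0,0,-0.15,0],[0,0,0,0]]]'
python3 look.py w13
```

```text
time: 15.18
tool_pos: [507.7, 150.9, 21.3]
tcp_rot: [-0.135, 1.569, -1.705]
contact_force: [0.0, -4.9, 0.3]
grip_width: 56.0
time: 15.35
tool_pos: [507.7, 151.2, 21.5]
tcp_rot: [-0.121, 1.567, -1.691]
contact_force: [-1.5, -10.4, 1.5]
grip_width: 55.9
t 15.35 tcp [507.7 151.2  21.5] y-axis [ 1.     0.001 -0.   ] x [-0.    -0.003 -1.   ] yaw_y 0.001 shift cm [-3.89 -0.   -9.87] F [ -1.5 -10.4   1.5] w 55.9
130 185 slope deg -2.5 y 191.6 211.6 z 46.5 51.8
205 256 slope deg -2.2 y 165.8 185.5 z 54.2 59.1
[(100, np.int64(225), np.int64(6)), (106, np.int64(222), np.int64(5)), (112, np.int64(219), np.int64(6)), (118, np.int64(216), np.int64(6)), (124, np.int64(214), np.int64(5)), (130, np.int64(212), np.int64(48)), (136, np.int64(210), np.int64(49)), (142, np.int64(208), np.int64(49)), (148, np.int64(205), np.int64(49)), (154, np.int64(203), np.int64(48)), (160, np.int64(201), np.int64(49)), (166, np.int64(199), np.int64(49)), (172, np.int64(196), np.int64(49)), (178, np.int64(194), np.int64(50)), (184, np.int64(192), np.int64(50)), (190, np.int64(190), np.int64(49)), (196, np.int64(189), np.int64(56)), (202, np.int64(187), np.int64(57)), (208, np.int64(184), np.int64(57)), (214, np.int64(182), np.int64(57)), (220, np.int64(180), np.int64(57)), (226, np.int64(178), np.int64(58)), (232, np.int64(175), np.int64(57)), (238, np.int64(173), np.int64(58)), (244, np.int64(170), np.int64(56)), (250, np.int64(168), np.int64(57)), (256, np.int64(166), np.int64(57))]
```

```bash
python3 -m handwheel '[[[0,0,-0.1,0],[-0.05,0,-0.08,0],[-0.05,0,-0.07,0],[0,0,0,0]]]'
python3 -m handwheel '[[[-0.05,0,-0.08,0],[-0.05,0,-0.07,0],[0,0,0,0]]]'
python3 look.py w14
```

```text
time: 15.73
tool_pos: [507.8, 153.2, 22.6]
tcp_rot: [-0.098, 1.567, -1.668]
contact_force: [-0.5, -12.7, 3.0]
grip_width: 55.8
time: 15.98
tool_pos: [507.8, 154.7, 23.4]
tcp_rot: [-0.118, 1.567, -1.688]
contact_force: [0.3, -13.7, 1.2]
grip_width: 55.6
t 15.98 tcp [507.8 154.7  23.4] y-axis [ 1.     0.001 -0.   ] x [-0.    -0.004 -1.   ] yaw_y 0.001 shift cm [-3.69 -0.01 -9.52] F [  0.3 -13.7   1.2] w 55.6
130 185 slope deg -5.8 y 194.6 215.0 z 44.7 50.3
205 256 slope deg -5.7 y 169.0 188.3 z 54.6 60.1
[(100, np.int64(228), np.int64(4)), (106, np.int64(226), np.int64(5)), (112, np.int64(223), np.int64(5)), (118, np.int64(220), np.int64(6)), (124, np.int64(217), np.int64(5)), (130, np.int64(214), np.int64(5)), (136, np.int64(213), np.int64(47)), (142, np.int64(211), np.int64(47)), (148, np.int64(209), np.int64(48)), (154, np.int64(206), np.int64(48)), (160, np.int64(204), np.int64(48)), (166, np.int64(202), np.int64(48)), (172, np.int64(200), np.int64(48)), (178, np.int64(197), np.int64(48)), (184, np.int64(195), np.int64(50)), (190, np.int64(193), np.int64(49)), (196, np.int64(192), np.int64(57)), (202, np.int64(190), np.int64(58)), (208, np.int64(187), np.int64(57)), (214, np.int64(185), np.int64(57)), (220, np.int64(183), np.int64(57)), (226, np.int64(181), np.int64(58)), (232, np.int64(179), np.int64(59)), (238, np.int64(176), np.int64(58)), (244, np.int64(174), np.int64(58)), (250, np.int64(171), np.int64(58)), (256, np.int64(169), np.int64(58))]
```

```bash
python3 -m handwheel '[[[-0.07,0,-0.08,0],[-0.07,0,-0.08,0],[-0.07,0,-0.08,0],[0,0,0,0]]]'
python3 -m handwheel '[[[-0.07,0,-0.08,0],[-0.07,0,-0.08,0],[-0.07,0,-0.08,0],[0,0,0,0]]]'
python3 look.py w15
```

```text
time: 16.37
tool_pos: [507.7, 157.0, 25.4]
tcp_rot: [-0.174, 1.567, -1.744]
contact_force: [1.0, -13.6, 0.8]
grip_width: 55.8
time: 16.7
tool_pos: [507.7, 159.5, 27.5]
tcp_rot: [-0.175, 1.567, -1.745]
contact_force: [-0.1, -12.2, 1.1]
grip_width: 55.8
t 16.7 tcp [507.7 159.5  27.5] y-axis [ 1.     0.001 -0.001] x [-0.001 -0.004 -1.   ] yaw_y 0.001 shift cm [-3.28 -0.01 -9.03] F [ -0.1 -12.2   1.1] w 55.8
130 185 slope deg -42.5 y 199.0 218.5 z 3.1 51.4
205 256 slope deg -9.9 y 173.3 192.7 z 56.6 63.3
[(100, np.int64(233), np.int64(6)), (106, np.int64(231), np.int64(6)), (112, np.int64(228), np.int64(6)), (118, np.int64(225), np.int64(5)), (124, np.int64(222), np.int64(4)), (130, np.int64(219), np.int64(5)), (136, np.int64(218), np.int64(46)), (142, np.int64(216), np.int64(48)), (148, np.int64(213), np.int64(48)), (160, np.int64(209), np.int64(49)), (166, np.int64(206), np.int64(49)), (172, np.int64(204), np.int64(48)), (178, np.int64(202), np.int64(50)), (184, np.int64(199), np.int64(49)), (190, np.int64(197), np.int64(51)), (196, np.int64(196), np.int64(56)), (202, np.int64(194), np.int64(59)), (208, np.int64(192), np.int64(60)), (214, np.int64(190), np.int64(59)), (220, np.int64(187), np.int64(60)), (226, np.int64(185), np.int64(59)), (232, np.int64(183), np.int64(60)), (238, np.int64(180), np.int64(61)), (244, np.int64(178), np.int64(61)), (256, np.int64(174), np.int64(62))]
```

```bash
python3 -m handwheel '[[[-0.08,0,-0.08,0],[-0.08,0,-0.08,0],[-0.08,0,-0.08,0],[0,0,0,0]]]'
python3 -m handwheel '[[[-0.08,0,-0.08,0],[-0.08,0,-0.08,0],[-0.08,0,-0.08,0],[0,0,0,0]]]'
python3 look.py w16
```

```text
time: 17.08
tool_pos: [507.6, 162.4, 29.8]
tcp_rot: [-0.231, 1.568, -1.801]
contact_force: [-0.1, -9.3, 0.3]
grip_width: 56.1
time: 17.42
tool_pos: [507.7, 166.4, 32.3]
tcp_rot: [-0.315, 1.57, -1.887]
contact_force: [0.3, 0.4, -1.2]
grip_width: 55.9
t 17.42 tcp [507.7 166.4  32.3] y-axis [ 1. -0. -0.] x [-0. -0. -1.] yaw_y -0.0 shift cm [-2.77 -0.02 -8.36] F [ 0.3  0.4 -1.2] w 55.9
130 185 slope deg -56.4 y 205.5 225.6 z 3.1 53.3
205 256 slope deg -14.2 y 180.1 199.1 z 58.9 66.9
[(100, np.int64(241), np.int64(5)), (106, np.int64(238), np.int64(6)), (112, np.int64(235), np.int64(7)), (118, np.int64(232), np.int64(5)), (124, np.int64(229), np.int64(6)), (130, np.int64(226), np.int64(7)), (142, np.int64(222), np.int64(48)), (148, np.int64(220), np.int64(48)), (154, np.int64(218), np.int64(49)), (160, np.int64(215), np.int64(50)), (166, np.int64(213), np.int64(50)), (172, np.int64(211), np.int64(51)), (178, np.int64(208), np.int64(50)), (184, np.int64(206), np.int64(52)), (190, np.int64(203), np.int64(52)), (196, np.int64(203), np.int64(59)), (202, np.int64(200), np.int64(60)), (208, np.int64(198), np.int64(60)), (214, np.int64(196), np.int64(62)), (220, np.int64(194), np.int64(62)), (226, np.int64(191), np.int64(62)), (232, np.int64(189), np.int64(64)), (238, np.int64(187), np.int64(65)), (244, np.int64(185), np.int64(64)), (250, np.int64(182), np.int64(64)), (256, np.int64(180), np.int64(65))]
```

```bash
python3 -m handwheel '[[[-0.5,0,0.5,0],[0,0,1.2,0],[0,0,1.2,0],[0,0,0.8,0],[0.4,0,0,0],[0.3,0,0,0],[0,0,0,0]]]'
python3 -m handwheel '[[[0.1,0,0,0],[0.1,0,0,0],[0,0,0,0]]]'
python3 -m handwheel '[[[0.1,0,0,0],[0,0,0,0]]]'
python3 look.py w17
```

```text
time: 18.05
tool_pos: [507.2, 129.5, 29.5]
tcp_rot: [-1.518, 1.569, -3.09]
contact_force: [-0.3, 0.9, -1.4]
grip_width: 55.9
time: 18.3
tool_pos: [507.6, 130.1, 28.0]
tcp_rot: [-1.36, 1.57, -2.93]
contact_force: [-0.3, 0.1, -0.4]
grip_width: 55.7
time: 18.47
tool_pos: [507.8, 130.0, 27.3]
tcp_rot: [1.562, 1.571, -0.009]
contact_force: [-0.4, 1.2, -1.1]
grip_width: 56.3
t 18.47 tcp [507.8 130.   27.3] y-axis [1. 0. 0.] x [ 0. -0. -1.] yaw_y 0.0 shift cm [ -3.27  -0.02 -12.  ] F [-0.4  1.2 -1.1] w 56.3
130 185 slope deg -55.0 y 168.7 188.9 z -1.3 48.1
205 256 slope deg -14.1 y 143.2 162.3 z 54.1 61.8
[(100, np.int64(204), np.int64(5)), (106, np.int64(201), np.int64(6)), (112, np.int64(198), np.int64(4)), (118, np.int64(195), np.int64(4)), (124, np.int64(192), np.int64(5)), (130, np.int64(189), np.int64(4)), (136, np.int64(186), np.int64(0)), (142, np.int64(185), np.int64(41)), (148, np.int64(183), np.int64(42)), (154, np.int64(181), np.int64(44)), (160, np.int64(178), np.int64(45)), (166, np.int64(176), np.int64(45)), (172, np.int64(174), np.int64(46)), (178, np.int64(171), np.int64(46)), (184, np.int64(169), np.int64(47)), (190, np.int64(167), np.int64(47)), (196, np.int64(166), np.int64(54)), (202, np.int64(163), np.int64(55)), (208, np.int64(161), np.int64(56)), (214, np.int64(159), np.int64(58)), (220, np.int64(157), np.int64(57)), (226, np.int64(155), np.int64(58)), (232, np.int64(152), np.int64(58)), (238, np.int64(150), np.int64(59)), (244, np.int64(148), np.int64(59)), (250, np.int64(146), np.int64(60)), (256, np.int64(143), np.int64(61))]
```

View pics/w17.png

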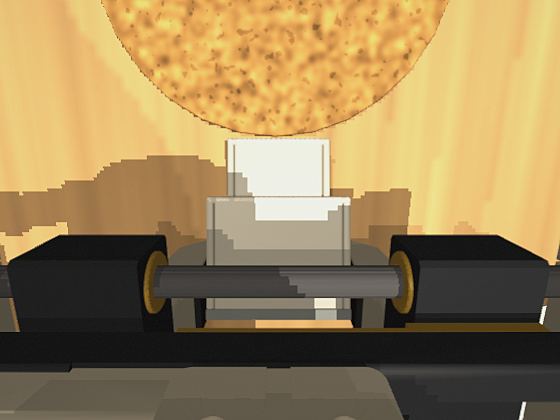

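```bash
python3 -m handwheel '[[[0,0,-0.4,0],[0,0,-0.4,0],[0,0,0,0]]]'
python3 -m handwheel '[[[0,0,-0.15,0],[0,0,0,0]]]'
python3 -m handwheel '[[[0,0,-0.15,0],[0,0,0,0]]]'
python3 -m handwheel '[[[0,0,-0.15,0],[0,0,0,0]]]'
python3 look.py w18
```

```text
time: 18.77
tool_pos: [507.8, 138.3, 27.4]
tcp_rot: [0.845, 1.57, -0.725]
contact_force: [-0.0, 0.2, -0.4]
grip_width: 55.8
time: 18.93
tool_pos: [507.8, 138.7, 27.4]
tcp_rot: [0.092, 1.569, -1.478]
contact_force: [0.2, -4.8, 0.2]
grip_width: 56.1
time: 19.1
tool_pos: [507.8, 139.0, 27.5]
tcp_rot: [-0.047, 1.568, -1.617]
contact_force: [-1.6, -11.2, 2.1]
grip_width: 56.0
time: 19.27
tool_pos: [507.8, 139.6, 27.8]
tcp_rot: [-0.055, 1.566, -1.625]
contact_force: [-0.4, -14.9, 5.4]
grip_width: 55.9
t 19.27 tcp [507.8 139.6  27.8] y-axis [ 1.     0.002 -0.   ] x [-0.    -0.004 -1.   ] yaw_y 0.002 shift cm [-3.270e+00 -1.000e-02 -1.103e+01] F [ -0.4 -14.9   5.4] w 55.9
130 185 slope deg -56.4 y 178.4 198.5 z 3.3 47.8
205 256 slope deg -14.8 y 152.6 172.0 z 54.2 62.3
[(100, np.int64(213), np.int64(6)), (106, np.int64(211), np.int64(4)), (112, np.int64(208), np.int64(4)), (118, np.int64(205), np.int64(5)), (124, np.int64(202), np.int64(5)), (130, np.int64(199), np.int64(5)), (136, np.int64(196), np.int64(5)), (142, np.int64(195), np.int64(42)), (148, np.int64(193), np.int64(43)), (154, np.int64(191), np.int64(44)), (160, np.int64(188), np.int64(43)), (166, np.int64(186), np.int64(45)), (172, np.int64(183), np.int64(45)), (178, np.int64(181), np.int64(45)), (184, np.int64(179), np.int64(47)), (190, np.int64(176), np.int64(46)), (196, np.int64(174), np.int64(48)), (202, np.int64(173), np.int64(55)), (208, np.int64(171), np.int64(56)), (214, np.int64(169), np.int64(58)), (220, np.int64(166), np.int64(56)), (226, np.int64(164), np.int64(58)), (232, np.int64(162), np.int64(58)), (238, np.int64(160), np.int64(59)), (244, np.int64(158), np.int64(60)), (250, np.int64(155), np.int64(60)), (256, np.int64(153), np.int64(60))]
```

```bash
python3 -m handwheel '[[[-0.09,0,-0.08,0],[-0.09,0,-0.08,0],[-0.09,0,-0.08,0],[-0.08,0,-0.08,0]]]'
python3 -m handwheel '[[[-0.08,0,-0.08,0],[-0.08,0,-0.08,0],[-0.08,0,-0.08,0],[0,0,0,0]]]'
python3 look.py w19
```

```text
time: 19.65
tool_pos: [507.8, 143.5, 30.9]
tcp_rot: [-0.109, 1.568, -1.679]
contact_force: [0.4, -10.1, -0.1]
grip_width: 56.0
time: 19.98
tool_pos: [507.7, 146.5, 33.1]
tcp_rot: [-0.174, 1.568, -1.744]
contact_force: [-0.0, -7.6, 0.1]
grip_width: 55.8
t 19.98 tcp [507.7 146.5  33.1] y-axis [ 1.     0.001 -0.   ] x [-0.    -0.002 -1.   ] yaw_y 0.001 shift cm [ -2.71  -0.   -10.35] F [-0.  -7.6  0.1] w 55.8
130 185 slope deg -65.8 y 184.3 205.2 z 3.4 48.5
205 256 slope deg -21.1 y 158.9 177.9 z 55.6 66.1
[(100, np.int64(221), np.int64(6)), (106, np.int64(218), np.int64(6)), (112, np.int64(215), np.int64(4)), (118, np.int64(212), np.int64(5)), (124, np.int64(209), np.int64(5)), (130, np.int64(206), np.int64(5)), (136, np.int64(203), np.int64(5)), (142, np.int64(200), np.int64(6)), (148, np.int64(199), np.int64(42)), (154, np.int64(197), np.int64(43)), (160, np.int64(194), np.int64(43)), (166, np.int64(192), np.int64(45)), (172, np.int64(189), np.int64(44)), (178, np.int64(187), np.int64(47)), (184, np.int64(185), np.int64(46)), (190, np.int64(182), np.int64(48)), (196, np.int64(180), np.int64(49)), (202, np.int64(179), np.int64(57)), (208, np.int64(177), np.int64(56)), (214, np.int64(175), np.int64(58)), (220, np.int64(172), np.int64(60)), (226, np.int64(170), np.int64(59)), (232, np.int64(168), np.int64(62)), (238, np.int64(166), np.int64(63)), (244, np.int64(164), np.int64(63)), (250, np.int64(162), np.int64(64)), (256, np.int64(159), np.int64(64))]
```

```bash
python3 -m handwheel '[[[-0.06,0,-0.1,0],[-0.07,0,-0.1,0],[-0.07,0,-0.1,0],[-0.07,0,-0.1,0]]]'
python3 -m handwheel '[[[-0.07,0,-0.1,0],[-0.07,0,-0.1,0],[-0.07,0,-0.1,0],[0,0,0,0]]]'
python3 look.py w20
```

```text
time: 20.37
tool_pos: [507.6, 150.3, 35.7]
tcp_rot: [-0.246, 1.568, -1.817]
contact_force: [1.1, -8.6, -1.6]
grip_width: 56.0
time: 20.7
tool_pos: [507.6, 153.5, 37.9]
tcp_rot: [-0.264, 1.568, -1.834]
contact_force: [-1.0, -7.5, -0.6]
grip_width: 56.0
t 20.7 tcp [507.6 153.5  37.9] y-axis [ 1.     0.001 -0.001] x [-0.001 -0.002 -1.   ] yaw_y 0.001 shift cm [-2.23  0.01 -9.64] F [-1.  -7.5 -0.6] w 56.0
130 185 slope deg -68.9 y 190.5 212.1 z 3.2 48.6
205 256 slope deg -26.9 y 165.4 184.1 z 57.3 68.9
[(100, np.int64(228), np.int64(6)), (106, np.int64(225), np.int64(4)), (112, np.int64(222), np.int64(5)), (118, np.int64(219), np.int64(6)), (124, np.int64(216), np.int64(5)), (130, np.int64(213), np.int64(6)), (136, np.int64(209), np.int64(4)), (142, np.int64(206), np.int64(6)), (148, np.int64(203), np.int64(6)), (154, np.int64(203), np.int64(41)), (160, np.int64(201), np.int64(42)), (166, np.int64(198), np.int64(44)), (172, np.int64(196), np.int64(45)), (178, np.int64(193), np.int64(46)), (184, np.int64(191), np.int64(46)), (190, np.int64(188), np.int64(48)), (196, np.int64(186), np.int64(50)), (202, np.int64(185), np.int64(58)), (208, np.int64(183), np.int64(59)), (214, np.int64(181), np.int64(60)), (220, np.int64(178), np.int64(60)), (226, np.int64(176), np.int64(62)), (232, np.int64(174), np.int64(63)), (238, np.int64(172), np.int64(65)), (244, np.int64(170), np.int64(66)), (250, np.int64(168), np.int64(67)), (256, np.int64(166), np.int64(68))]
```

```bash
python3 -m handwheel '[[[0.1,0,0,0],[0.05,0,-0.1,0],[-0.03,0,-0.11,0],[-0.05,0,-0.11,0],[-0.05,0,-0.11,0],[0,0,0,0]]]'
python3 -m handwheel '[[[-0.05,0,-0.11,0],[-0.05,0,-0.11,0],[-0.05,0,-0.11,0],[0,0,0,0]]]'
cat > look2.py <<'E'
from h import *
import sys
n=sys.argv[1]; to_tool([507.6,250,60])
p,d,m=cap('wrist',n); P,u,v=cloud(m,d)
print([(vv,)+tuple(np.median(P[(abs(u-275)<4)&(v==vv)],0)[1:].round(1).tolist()) for vv in range(130,264,4)])
E
python3 look2.py w21
```

```text
time: 21.25
tool_pos: [507.8, 157.0, 38.6]
tcp_rot: [0.002, 1.567, -1.568]
contact_force: [-2.0, -12.6, 8.8]
grip_width: 55.6
time: 21.58
tool_pos: [507.8, 160.6, 39.9]
tcp_rot: [-0.017, 1.568, -1.587]
contact_force: [-0.4, -11.0, 5.4]
grip_width: 55.7
t 21.58 tcp [507.8 160.6  39.9] y-axis [ 1.     0.001 -0.   ] x [-0.    -0.003 -1.   ] yaw_y 0.001 shift cm [-2.04 -0.01 -8.94] F [ -0.4 -11.    5.4] w 55.7
[(130, 219.6, 5.5), (134, 217.5, 5.1), (138, 215.4, 5.4), (142, 213.2, 5.9), (146, 211.0, 4.7), (150, 208.9, 5.1), (154, 206.6, 4.8), (158, 204.4, 4.7), (162, 206.2, 38.5), (166, 204.6, 40.1), (170, 202.8, 40.8), (174, 201.2, 42.0), (178, 199.6, 43.2), (182, 197.9, 44.3), (186, 196.2, 45.0), (190, 194.6, 46.0), (194, 193.0, 47.2), (198, 191.5, 48.2), (202, 189.9, 49.4), (206, 190.0, 57.1), (210, 188.7, 58.6), (214, 187.2, 59.6), (218, 185.6, 60.1), (222, 184.3, 61.5), (226, 182.6, 61.4), (230, 181.3, 62.6), (234, 180.0, 64.0), (238, 178.5, 64.6), (242, 177.1, 65.6), (246, 175.8, 66.7), (250, 174.4, 67.4), (254, 173.0, 68.3), (258, 171.7, 69.3), (262, 170.2, 69.8)]
```

View pics/w21.png

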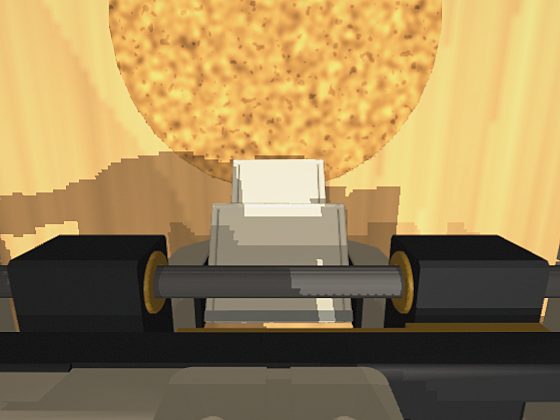

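```bash
python3 -m handwheel '[[[-0.05,0,-0.14,0],[-0.05,0,-0.14,0],[-0.05,0,-0.14,0],[-0.04,0,-0.14,0],[-0.04,0,-0.14,0],[-0.04,0,-0.14,0],[-0.03,0,-0.14,0],[0,0,0,0]]]'
python3 look2.py w22
```

```text
time: 22.3
tool_pos: [507.7, 170.8, 42.7]
tcp_rot: [-0.047, 1.568, -1.617]
contact_force: [-0.5, -8.5, 4.2]
grip_width: 55.7
t 22.3 tcp [507.7 170.8  42.7] y-axis [ 1.     0.001 -0.   ] x [-0.    -0.003 -1.   ] yaw_y 0.001 shift cm [-1.75 -0.01 -7.92] F [-0.5 -8.5  4.2] w 55.7
[(130, 229.7, 4.9), (134, 227.6, 5.2), (138, 225.4, 5.1), (142, 223.2, 5.1), (146, 221.0, 5.2), (150, 218.8, 5.2), (154, 216.6, 4.8), (158, 214.4, 5.1), (162, 212.2, 5.5), (166, 209.9, 5.3), (170, 211.8, 34.8), (174, 210.1, 36.3), (178, 208.4, 37.8), (182, 206.8, 39.4), (186, 205.0, 40.2), (190, 203.4, 41.9), (194, 201.9, 43.8), (198, 200.2, 44.7), (202, 198.7, 46.2), (206, 197.0, 47.1), (210, 197.5, 56.1), (214, 196.2, 57.8), (218, 194.7, 58.9), (222, 193.2, 59.8), (226, 191.9, 61.4), (230, 190.4, 62.2), (234, 189.0, 63.5), (238, 187.8, 65.0), (242, 186.4, 65.8), (246, 185.0, 66.8), (250, 183.9, 68.4), (254, 182.6, 69.6), (258, 181.3, 70.7), (262, 180.0, 71.7)]
```

```bash
python3 -m handwheel '[[[-0.03,0,-0.14,0],[-0.03,0,-0.14,0],[-0.03,0,-0.14,0],[-0.02,0,-0.14,0],[-0.02,0,-0.14,0],[-0.02,0,-0.14,0],[-0.01,0,-0.14,0]]]'
python3 -m handwheel '[[[-0.01,0,-0.15,0],[-0.01,0,-0.15,0],[0,0,-0.15,0],[0,0,-0.15,0],[0,0,-0.15,0],[0,0,-0.15,0],[0,0,-0.15,0],[0,0,0,0]]]'
python3 look2.py w23
```

```text
time: 22.93
tool_pos: [507.8, 180.5, 44.4]
tcp_rot: [-0.034, 1.568, -1.604]
contact_force: [-0.9, -8.1, 5.7]
grip_width: 56.0
time: 23.6
tool_pos: [507.7, 191.3, 44.6]
tcp_rot: [-0.013, 1.568, -1.583]
contact_force: [-0.4, -6.2, 4.6]
grip_width: 55.8
t 23.6 tcp [507.7 191.3  44.6] y-axis [ 1.     0.001 -0.   ] x [-0.    -0.002 -1.   ] yaw_y 0.001 shift cm [-1.56 -0.01 -5.86] F [-0.4 -6.2  4.6] w 55.8
[(130, 250.3, 5.0), (134, 248.1, 5.5), (138, 245.9, 5.0), (142, 243.7, 4.9), (146, 241.5, 5.2), (150, 239.3, 5.2), (154, 237.0, 5.3), (158, 234.8, 5.5), (162, 232.5, 4.7), (166, 230.2, 4.8), (170, 227.9, 5.0), (174, 225.7, 5.3), (178, 223.4, 5.3), (182, 221.0, 5.2), (186, 218.6, 5.0), (190, 216.3, 5.2), (194, 218.8, 28.2), (198, 217.1, 29.9), (202, 215.6, 32.6), (206, 214.2, 35.1), (210, 212.6, 37.2), (214, 211.2, 39.3), (218, 209.7, 41.2), (222, 210.8, 51.8), (226, 209.7, 54.3), (230, 208.3, 55.9), (234, 207.1, 57.8), (238, 205.8, 59.3), (242, 204.8, 61.7), (246, 203.5, 63.3), (250, 202.3, 64.6), (254, 201.3, 66.7), (258, 200.1, 68.3), (262, 199.2, 70.2)]
```

```bash
python3 -m handwheel '[[[0.02,0,-0.14,0],[0.02,0,-0.14,0],[0.03,0,-0.14,0],[0.03,0,-0.14,0],[0.04,0,-0.14,0],[0.04,0,-0.14,0],[0.04,0,-0.14,0],[0,0,0,0]]]'
python3 look2.py w24
```

```text
time: 24.32
tool_pos: [507.8, 201.5, 42.8]
tcp_rot: [0.206, 1.569, -1.364]
contact_force: [-2.3, -6.4, 7.4]
grip_width: 55.8
t 24.32 tcp [507.8 201.5  42.8] y-axis [1.    0.001 0.   ] x [ 0.    -0.002 -1.   ] yaw_y 0.001 shift cm [-1.73 -0.02 -4.85] F [-2.3 -6.4  7.4] w 55.8
[(130, 260.5, 5.4), (134, 258.3, 5.0), (138, 256.1, 4.6), (142, 254.0, 5.4), (146, 251.8, 5.4), (150, 249.6, 5.2), (154, 247.4, 5.3), (158, 245.2, 5.7), (162, 242.9, 4.8), (166, 240.6, 4.9), (170, 238.4, 5.4), (174, 236.1, 4.9), (178, 233.8, 5.0), (182, 231.5, 5.0), (186, 229.2, 5.2), (190, 226.9, 5.3), (194, 224.5, 5.4), (198, 222.2, 5.5), (202, 219.8, 5.4), (206, 221.8, 23.3), (210, 220.4, 26.0), (214, 218.9, 28.4), (218, 217.6, 31.4), (222, 216.2, 33.9), (226, 215.0, 36.9), (230, 216.7, 48.6), (234, 215.7, 51.4), (238, 214.7, 54.0), (242, 213.4, 55.7), (246, 212.4, 58.1), (250, 211.6, 60.8), (254, 210.5, 62.6), (258, 209.5, 64.7), (262, 208.6, 66.8)]
```

View pics/w24.png

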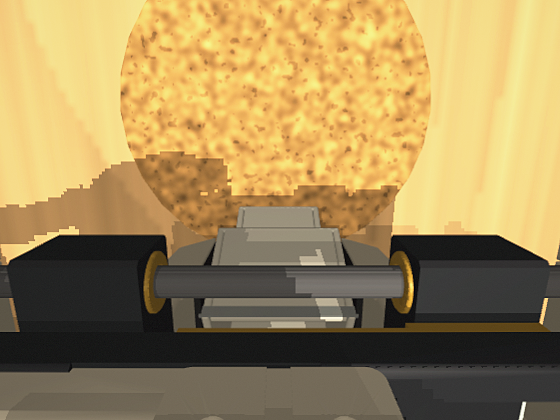

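```bash
python3 -m handwheel '[[[0.05,0,-0.14,0],[0.05,0,-0.14,0],[0.06,0,-0.14,0],[0.06,0,-0.14,0],[0.07,0,-0.14,0],[0.07,0,-0.14,0],[0.08,0,-0.14,0],[0,0,0,0]]]'
python3 look2.py w25
```

```text
time: 25.03
tool_pos: [507.9, 211.9, 38.8]
tcp_rot: [0.867, 1.57, -0.704]
contact_force: [-3.6, -1.8, 11.0]
grip_width: 56.1
t 25.03 tcp [507.9 211.9  38.8] y-axis [1.    0.    0.001] x [ 0.001 -0.001 -1.   ] yaw_y 0.0 shift cm [-2.12 -0.02 -3.8 ] F [-3.6 -1.8 11. ] w 56.1
[(130, 271.1, 5.5), (134, 269.0, 5.8), (138, 266.9, 5.5), (142, 264.7, 5.0), (146, 262.6, 5.4), (150, 260.4, 5.5), (154, 258.2, 4.4), (158, 256.1, 5.6), (162, 253.9, 5.4), (166, 251.6, 5.2), (170, 249.5, 5.3), (174, 247.2, 5.2), (178, 244.9, 5.2), (182, 242.7, 5.2), (186, 240.4, 5.0), (190, 238.2, 5.6), (194, 235.8, 5.2), (198, 233.5, 5.0), (202, 231.2, 5.2), (206, 228.9, 5.4), (210, 226.5, 5.4), (214, 224.0, 4.9), (218, 221.8, 5.2), (222, 223.3, 18.6), (226, 222.3, 22.6), (230, 221.2, 26.1), (234, 220.1, 29.4), (238, 223.0, 43.8), (242, 222.2, 47.2), (246, 221.2, 49.8), (250, 220.5, 52.7), (254, 219.6, 55.3), (258, 218.8, 57.9), (262, 218.0, 60.5)]
```

```bash
python3 -m handwheel '[[[0.09,0,-0.18,0],[0.1,0,-0.18,0],[0.11,0,-0.18,0],[0.12,0,-0.18,0],[0.13,0,-0.18,0],[0.14,0,-0.18,0],[0.15,0,-0.16,0],[0,0,0,0]]]'
python3 look2.py w26
python3 - <<'E'
from h import *
cap('side','s26',(190,90,330,210),5)
E
```

```text
time: 25.75
tool_pos: [507.9, 225.2, 30.5]
tcp_rot: [1.984, 1.569, 0.414]
contact_force: [-2.9, 1.1, 11.1]
grip_width: 55.9
t 25.75 tcp [507.9 225.2  30.5] y-axis [1.    0.    0.001] x [ 0.001  0.001 -1.   ] yaw_y 0.0 shift cm [-2.94 -0.02 -2.48] F [-2.9  1.1 11.1] w 55.9
[(130, 284.6, 4.7), (134, 282.5, 5.4), (138, 280.5, 5.2), (142, 278.5, 5.8), (146, 276.4, 4.9), (150, 274.4, 5.4), (154, 272.3, 5.2), (158, 270.2, 5.3), (162, 268.0, 5.0), (166, 265.9, 5.1), (170, 263.8, 5.3), (174, 261.7, 5.6), (178, 259.6, 5.6), (182, 257.4, 5.5), (186, 255.3, 5.6), (190, 253.0, 5.0), (194, 250.9, 5.8), (198, 248.7, 5.6), (202, 246.3, 5.1), (206, 244.0, 4.7), (210, 241.9, 5.3), (214, 239.6, 5.2), (218, 237.3, 5.1), (222, 235.0, 4.9), (226, 232.7, 5.2), (230, 230.3, 4.9), (234, 228.2, 5.4), (238, 225.8, 5.3), (242, 225.7, 11.6), (246, 225.2, 16.5), (250, 230.8, 37.0), (254, 230.3, 40.7), (258, 229.9, 44.4), (262, 229.5, 48.1)]
```

View pics/s26.png

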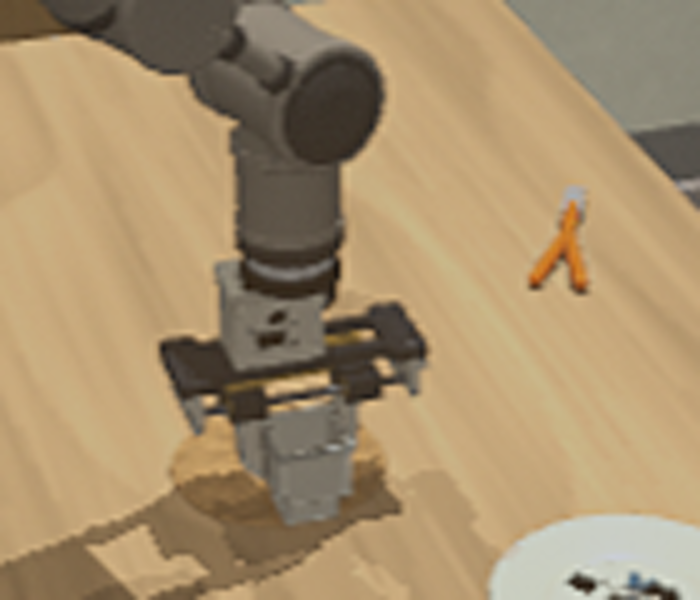

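```bash
python3 -m handwheel '[[[-0.5,0,0,0],[-0.8,0,0,0],[-0.2,0,-1,0],[0,0,-2,0],[0,0,-2,0],[0,0,-1,0],[0.6,0,0,0],[0,0,0,0]]]'
python3 -m handwheel '[[[0.3,0,0,0],[0.2,0,0,0],[0,0,0,0]]]'
python3 -m handwheel '[[[0.15,0,0,0],[0.15,0,0,0],[0,0,0,0]]]'
python3 look2.py w27
```

```text
time: 26.52
tool_pos: [506.8, 284.6, 36.8]
tcp_rot: [-1.022, 1.569, -2.592]
contact_force: [-0.3, -0.4, -1.0]
grip_width: 55.7
time: 26.77
tool_pos: [507.4, 283.6, 32.4]
tcp_rot: [-1.055, 1.569, -2.627]
contact_force: [-0.0, -0.0, -1.2]
grip_width: 56.0
time: 27.02
tool_pos: [508.0, 284.2, 30.7]
tcp_rot: [1.478, 1.57, -0.093]
contact_force: [-1.1, -0.1, 4.0]
grip_width: 56.0
t 27.02 tcp [508.  284.2  30.7] y-axis [ 1.    -0.     0.001] x [ 0.001 -0.    -1.   ] yaw_y -0.0 shift cm [-2.93 -0.04  3.42] F [-1.1 -0.1  4. ] w 56.0
[(130, 343.6, 5.0), (134, 341.6, 5.0), (138, 339.6, 5.1), (142, 337.5, 5.3), (146, 335.5, 4.9), (150, 333.4, 5.4), (154, 331.3, 5.0), (158, 329.2, 4.5), (162, 327.1, 5.2), (166, 325.1, 5.5), (170, 322.9, 5.2), (174, 320.7, 5.2), (178, 318.5, 4.8), (182, 316.4, 5.2), (186, 314.2, 5.0), (190, 312.0, 4.8), (194, 310.0, 5.6), (198, 307.6, 4.9), (202, 305.4, 5.1), (206, 303.1, 4.9), (210, 300.9, 5.1), (214, 298.6, 5.1), (218, 296.6, 5.9), (222, 294.0, 5.0), (226, 291.6, 4.6), (230, 289.5, 5.3), (234, 287.2, 5.5), (238, 284.9, 5.7), (242, 284.6, 11.4), (246, 284.1, 16.3), (250, 289.6, 36.3), (254, 289.2, 40.3), (258, 288.9, 44.4), (262, 288.5, 48.0)]
```

Contact at the tilted corner; press on to flatten it, then let go.

```bash
python3 -m handwheel '[[[0.15,0,0,0],[0.15,0,0,0],[0,0,0,0]]]'
python3 -m handwheel '[[[0.15,0,0,0],[0.1,0,0,0],[0,0,0,0]]]'
python3 look2.py w28
```

```text
time: 27.32
tool_pos: [508.1, 285.7, 29.0]
tcp_rot: [2.406, 1.568, 0.835]
contact_force: [-3.9, 3.5, 12.6]
grip_width: 55.6
time: 27.57
tool_pos: [508.5, 286.6, 27.2]
tcp_rot: [2.408, 1.566, 0.837]
contact_force: [-3.9, 7.8, 16.3]
grip_width: 55.7
t 27.57 tcp [508.5 286.6  27.2] y-axis [ 1.    -0.001  0.003] x [ 0.003  0.004 -1.   ] yaw_y -0.001 shift cm [-3.29 -0.08  3.65] F [-3.9  7.8 16.3] w 55.7
[(130, 346.1, 5.3), (134, 344.2, 5.5), (138, 342.2, 5.4), (142, 340.2, 5.3), (146, 338.1, 5.0), (150, 336.1, 5.4), (154, 334.1, 5.2), (158, 332.0, 5.6), (162, 330.0, 5.5), (166, 327.8, 4.8), (170, 325.8, 5.3), (174, 323.7, 5.5), (178, 321.6, 5.2), (182, 319.4, 5.2), (186, 317.2, 4.8), (190, 315.2, 5.7), (194, 313.0, 5.3), (198, 310.8, 5.1), (202, 308.6, 5.1), (206, 306.5, 5.3), (210, 304.3, 5.4), (214, 302.1, 5.5), (218, 299.7, 5.1), (222, 297.7, 5.9), (226, 295.2, 5.1), (230, 293.1, 5.4), (234, 290.8, 5.4), (238, 288.5, 5.5), (242, 286.0, 5.0), (246, 284.7, 7.7), (250, 284.7, 13.8), (254, 291.0, 35.8), (258, 290.8, 40.1), (262, 290.8, 44.6)]
```

```bash
python3 -m handwheel '[[[-0.15,0,0,0],[-0.05,0,0,0],[0,0,0,0]]]'
python3 -m handwheel '[[[0,0,0,0],[0,0,0,0],[0,0,0,0],[0,0,0,0],[0,0,0,0],[0,0,0,0]]]' 1
python3 -m handwheel '[[[-1,0,0,0],[-3,0,0,0],[-4,0,0,0],[-4,0,0,0],[-4,0,0,0],[-4,0,0,0],[0,0,0,0],[0,0,0,0]]]'
python3 - <<'E'
from h import *
to_tool([507,271,200])
p,d,m=cap('wrist','w29'); P,u,v=cloud(m,d)
s=P[(P[:,2]>70)&(P[:,2]<90)&(abs(P[:,0]-507)<60)&(abs(P[:,1]-265)<60)]
print(len(s),cv2.minAreaRect(s[:,:2].astype(np.float32)),np.percentile(s[:,2],[2,50,98]))
A=np.c_[s[:,:2],np.ones(len(s))]; print('rim plane',np.linalg.lstsq(A,s[:,2],rcond=None)[0])
p,d,m=cap('side','s29',(190,90,350,290),4)
p,d,m=cap('top','t29'); 
E
```

```text
time: 27.87
tool_pos: [508.2, 284.9, 27.2]
tcp_rot: [2.168, 1.569, 0.597]
contact_force: [-0.9, 1.6, 7.7]
grip_width: 55.8
time: 28.37
tool_pos: [507.6, 284.4, 26.3]
tcp_rot: [-0.894, 1.57, -2.465]
contact_force: [0.7, -0.5, -0.3]
grip_width: 89.9
time: 29.03
tool_pos: [508.8, 285.0, 230.2]
tcp_rot: [1.933, 1.564, 0.362]
contact_force: [-0.4, -0.2, -1.3]
grip_width: 91.6
t 29.03 tcp [508.8 285.  230.2] y-axis [1.    0.    0.006] x [ 0.006  0.002 -1.   ] yaw_y 0.0 shift cm [ 3.02 -0.2   1.41] F [-0.4 -0.2 -1.3] w 91.6
1060 ((506.7740173339844, 261.0314636230469), (57.93362045288086, 57.52977752685547), 88.81336212158203) [70.67636813 74.51085631 76.1612046 ]
rim plane [-3.69237757e-03 -1.10965902e-03  7.64163071e+01]
```

View pics/w29.png

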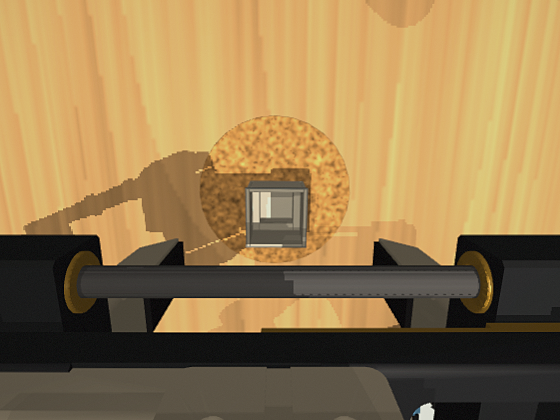

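View pics/s29.png

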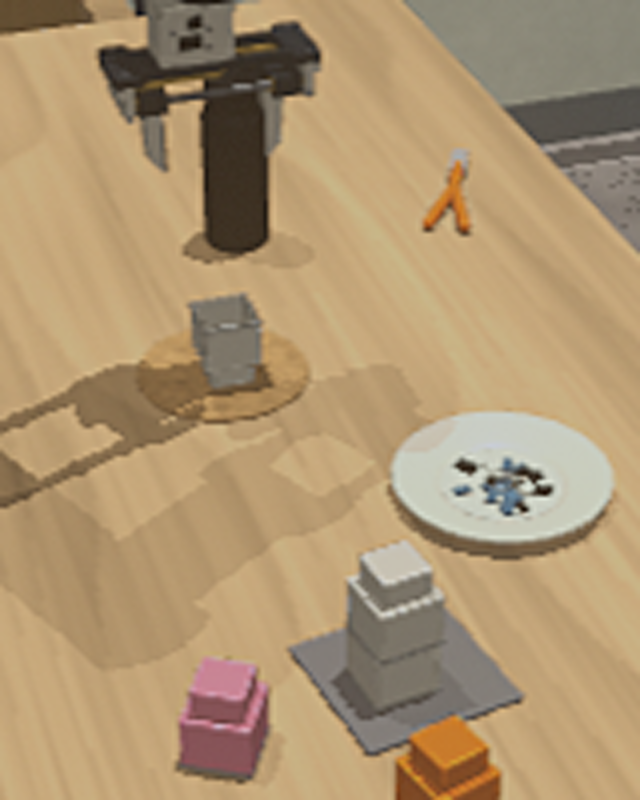

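The wrist view shows the pot mouth-up at about (277,215), on the mat, with its rim level at about 75–77 mm. In the side crop the other two pots are still nested, and the arm is clear.

```bash
python3 -m handwheel '[[[0,0,0,0],[0,0,0,0],[0,0,0,0]]]'; python3 - <<'E'
from h import *
print(bot.close_job())
E
```

```text
time: 29.43
tool_pos: [507.4, 284.4, 225.5]
tcp_rot: [-1.142, 1.569, -2.713]
contact_force: [-0.4, -0.2, 0.3]
grip_width: 92.0
the job is handed in; nothing more can be done
None
```

The top pot now stands mouth up on the cork mat, let go, and the job was handed in at 29.4 s of the 54 s allowed. Handing in reports no verdict, so what follows rests on my own measurements.

**What I did:**
- The tool can only shift and turn about its own axis, so I turned the pot by letting it pivot in the grip against the mat's 5 mm edge.
- I lifted the top pot off the pile, tipped it against the edge until it lay flat on the mat, and opened the fingers.
- I then gripped it near the mouth and rolled it onto its foot against the same edge, in two stages. I carried it in over the mat, pressed it level and let go.

**Last checks:**
- **Position:** the pot's centre measured (507, 261) mm, about 11 mm from the mat's centre; the limit is 62 mm.
- **Height and tilt:** the depth readings put the rim at about 75–77 mm with a slope under 0.005 rad.
- **Other things:** the last side picture shows the middle and bottom pots still nested and upright. The plate and bottle look undisturbed. I only judged these by eye, and the jar was outside that picture; the arm did not go near it.
- **Robot:** the arm was well clear, with the external force near zero.

**What did not go to plan:**
- The first roll attempt rode over the mat edge after turning the pot only about 2.5°, so I repeated it, pressing against the edge before lifting.
- The pot slipped 1 to 2 cm along the pads during the roll. I measured this as it happened and corrected the moves for it.

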